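# Close the bench dust filter with its wing-nut cover

## Robot

A 7-joint arm with a two-finger parallel gripper is mounted at the origin on the work surface. World frame = base frame: x ahead of the robot, y to its left, z up, the work surface at z = 0. Lengths are in mm, angles in rad, forces in N, time in s.
With the tool pointing down it reaches from about 400 to 900 mm from the base axis. Payload 5.6 kg.
Tool frame: the origin (TCP) lies midway between the tips of the shut fingers; the grasp point (between the pads) lies 19 mm behind it; z points along the fingers, y is the direction in which the jaws open and shut (so a half turn about z gives the same grasp; the last joint's range is limited). The gripper opens to 92 mm and grips with 3 to 60 N. Pads are 20 mm wide; open, the fingers measure 128 mm over their backs; the gripper's body (75 mm by 189 mm) begins 69 mm behind the grasp point.
Start: joints at [1.198, 0.468, -0.012, 1.603, 0.006, 1.071, -0.056], TCP at [210.464, -614.991, 214.592] pointing down, gripper open.
Joint ranges: [-2.53, 2.53], [-0.31, 2.02], [-1.57, 1.55], [0.28, 2.44], [-1.29, 4.43], [0.15, 1.84], [-2.92, 2.92]. Speed limits (rad/s): [2.57, 2.57, 3.14, 3.14, 3.14, 3.14, 3.14].

## Interface

Orientations are given as a rotation vector (axis times angle).
In Python, from workcell import ctrl gives the robot as it stands.
- The arm moves only by the shell command python3 -m creep 'ROWS'. ROWS is JSON, a list that holds one entry, the list of rows, each a list of 5 numbers: the finger opening in m, from 0 to 0.0919, then the shift along the tool's x, y, z in m, then the turn about the tool's z in degrees. In form: [[[gripper, dx, dy, dz, turn], ...]]. A call has 1 to 10 rows; each row is the pose to reach, as a shift and turn from the pose commanded when the call began, along the tool's axes at that moment; what a row does not reach only later rows make up. A row lasts 1/8 s, in which the tool goes at most 62.5 mm and 10.7 degrees, less where a joint would pass 70% of its speed; a pose out of reach is approached as far as the arm can. A call with a gripper value outside its range is refused whole. The fingers move at their own pace and stop on an object; the grip force is fixed at half the most. Time passes only in rows, so rows that repeat a pose let the fingers close. It gives the time, the measured TCP pose, the force and the opening at its end, in the units of the state.
- ctrl.state(): the state, without advancing time (a new reading comes with each control period).
- ctrl.camera(name): name is "scene" or "top" or "wrist"; returns the picture (384x512x3 uint8, blue, green, red); there is no depth.
- ctrl.camera_model(name): a dict with "K" (3x3 intrinsics, pixels), "R" (3x3) and "t" (3): a world point X has camera coordinates R X + t; the wrist camera has in their place "tool_from_camera" (4x4, takes a point from camera to tool coordinates, whose origin is the TCP and whose axes are the flange's). Camera axes: x right, y down, z forward; pixel columns grow to the right and rows downward; lengths in mm; the calibration is good to about 2 mm. A picture is of the moment at which its call begins: read the wrist's pose just before it. camera_model takes no time and is no camera call.
- ctrl.hand_in(): hands the job in, once; it reports no verdict.
The state is a dict: "time": time; "qpos": joint angles; "joint_vel": joint speeds; "tau": joint torques, N m; "eef_pos": TCP position; "eef_rot": TCP orientation; "contact_force": force on the tool from outside, world axes, zero at the start; "torque": the same for the moment, N m; "width": finger opening in mm.
Only numpy, scipy, OpenCV 4.12 (cv2) and the standard library are available. Lean on these libraries where they do the work, as an engineer would, in place of code of your own. Each camera call takes 0.05 s, during which the arm holds its last target.

## Task

Close the small dust filter on the glass-worker's bench: take the round metal cover by its lug, pass its slot over the wing nut that stays on the filter's leaning centre stud, and set the cover down fully home inside the rim without dropping it. Then turn the wing nut clockwise until it is snug against the cover, and let go. Leave everything else on the bench where it is.

Things in the scene. Friction and masses are not known exactly. Their poses are not given: they have to be found in the camera images.
- drum: Filter's round grey pot on a dark steel stand (foot 170 x 150 mm), fixed; 151 mm across, 73 mm deep, mouth up, leaning 25 degrees from vertical, away from the robot. Origin: on the stud's axis, level with the flat inner ledge on which the cover rests (about 105 mm above the bench). z: along the stud, up and out; x: down the slope, away from the robot; y: level.
- rim (a point): Centre of the pot's mouth, 7 mm above the ledge along the drum's z; axes as the drum's. The rim is about 138 mm wide inside and 6 mm thick; the ledge inside it is 12 mm wide, and the filter's grey cap fills the middle, 1 to 2 mm lower.
- stud_tip (a point): Top of the fixed steel stud, 6 mm thick, 34 mm above the ledge on the drum's z axis.
- wingnut: Steel wing nut on the stud; it stays on it. Origin: centre of its underside, on the stud's axis; x along the wings, z along the stud (up). 46 mm over the wings, 10 mm thick, 26 mm high: a 9 mm high bar below, two ears above it, each from 6 to 23 mm off the axis.
- nut_travel (a joint): How far (m) the nut has gone down the stud; 0 when its underside is 14.1 mm above the ledge with wings along the drum's x. Clockwise from above is down, 10 mm a turn, about 0.02 N m. It starts within 0.25 rad of 0. Wings meet the seated cover (7.5 mm above the ledge) at 0.0066, 4.15 rad clockwise from 0; 0.2 to 0.5 rad more makes it snug, as the contact gives a little.
- cover: Loose round aluminium cover, 130 mm across, 6 mm thick, 0.18 to 0.29 kg, lower edge bevelled 3 mm. Origin: centre of its underside, z up; starts flat on the bench, lug up. Seated, its origin falls on the drum's origin and its z along the drum's z; it fits either way round.
- slot (a point): Centre of the cover's through slot, level with the bearing faces beside it (7.5 mm above the underside); axes as the cover's. The slot is 50 mm long along x and 16 mm wide: the nut passes only with its wings along the slot, either way round.
- lug_top (a point): Middle of the top of the cover's upright grip lug (cover frame 0, 50, 37 mm); axes as the cover's. The lug is 30 mm long along x, 12 mm thick along y, and stands 31 mm above the cover's top face.
- tube_a: Bystander: white ceramic tube standing up, 36 mm diameter, 36 mm high; origin at the centre of its underside.
- tube_b: Bystander: white ceramic tube standing up, 32 mm diameter, 44 mm high; origin at the centre of its underside.
- bowl: Bystander: white bowl, 84 mm diameter, 45 mm high; origin under its centre.
- mug: Bystander: white mug, 72 mm diameter, 78 mm high, handle at its +y; origin under its centre.
- phone: Bystander: black phone lying flat, 150 x 72 x 9 mm; origin under its centre.
- hammer: Bystander: hammer lying flat, about 240 mm long along its x.
Things that resemble listed ones, but are neither listed nor needed, are in the scene too. There is more than one size of the part that bears drum; the job needs the largest.

How it is judged (in metres and radians):
On the way:
1. the cover lies fully home on the ledge inside the rim, lug side out, with the wing nut through its slot (z of cover in the frame of drum between -0.003 and 0.002 m and distance between cover and drum below 0.006 m and angle between the z axis of cover and the z axis of drum, either way round below 0.035 rad and z of lug_top in the frame of drum above 0.02 m), for 0.2 s.
At the end, for the whole second after the job is handed in: The cover rests on the drum's ledge, lug side out: its origin within 6 mm of the drum's origin and no more than 2 mm proud, parallel to the ledge within 2 degrees; the wing nut bears on it with more than 3 N; both are still and released (all of step 1 and contact force between wingnut and cover above 3 N and linear speed of cover below 0.01 m/s and angular speed of wingnut below 0.1 rad/s); the robot touches nothing.
It fails at once if the cover is dropped (falls free faster than 0.5 m/s) (linear speed of cover above 0.5 m/s and contact force between the fingers and cover below 0.05 N).
It fails at once if a bystander is pushed more than 30 mm from its place (distance of any of tube_a, tube_b, bowl, mug, phone, hammer from where it was at the start of the episode above 0.03 m).
It also fails if it takes over 72 s, if anything falls off the work surface, if the arm or the gripper's body presses on something with over 40 N, if the wrist force passes 120 N, or if a joint passes its speed limit or range.

## Working session

There is one attempt and no reset: what is moved stays moved. The work goes in short steps, Python scripts to look and compute and a shell command to move; the robot and the scene stay as the last step left them, time stands still between calls to the robot, and variables do not carry over. Pictures are saved under pics/ and viewed, and the job is handed in when it is done.

```bash
ls; mkdir -p pics; python3 - <<'E'
from workcell import ctrl
import cv2,json
s=ctrl.state();print(s)
for n in("scene","top","wrist"):
    cv2.imwrite(f"pics/{n}0.png",ctrl.camera(n)); print(n,ctrl.camera_model(n))
E
```

```text
pics
{'time': 0.0, 'qpos': array([ 1.19797172,  0.46835909, -0.01159473,  1.60363031,  0.00600979,
        1.071398  , -0.05630206]), 'joint_vel': array([ 0.00171358,  0.00038761, -0.00069082,  0.00026054, -0.00056568,
       -0.00154445, -0.000119  ]), 'tau': array([-9.06951391e-05, -5.20571709e+01, -1.23882067e-02, -2.43744439e+01,
       -5.65422024e-02,  1.72002276e-02,  1.72825894e-04]), 'eef_pos': array([ 210.25531091, -614.43353361,  213.64931733]), 'eef_rot': array([-3.09730144e+00, -5.15355428e-01,  6.62462267e-04]), 'contact_force': array([ 0.54017298, -0.57547643,  0.21679774]), 'torque': array([ 0.01825652,  0.00663315, -0.04295605]), 'width': 91.7789257855695}
scene {'K': array([[402.2618555 ,   0.        , 251.96543759],
       [  0.        , 402.2618555 , 189.66782864],
       [  0.        ,   0.        ,   1.        ]]), 'R': array([[ 0.42556467,  0.90492315,  0.0029676 ],
       [ 0.53872499, -0.25071238, -0.80431256],
       [-0.72709704,  0.34388573, -0.59419905]]), 't': array([-219.81789845, -232.12339094, 1446.40285192])}
top {'K': array([[493.15604307,   0.     
[... 198 characters left out ...]
9.85492643e-01, -1.29797919e-02, -1.69221084e-01],
       [ 1.69224529e-01,  8.40385671e-04, -9.85577167e-01]]), 't': array([ -58.55290085,  557.63886815, 1429.13947123])}
wrist {'K': array([[332.77151633,   0.        , 253.56038622],
       [  0.        , 332.77151633, 200.63718468],
       [  0.        ,   0.        ,   1.        ]]), 'tool_from_camera': array([[-1.56749165e-04, -9.66804589e-01, -2.55516854e-01,
         7.12172583e+01],
       [ 9.99999988e-01, -1.56670891e-04, -2.06601913e-05,
         1.28945854e+00],
       [-2.00576855e-05, -2.55516854e-01,  9.66804601e-01,
        -1.69468218e+02],
       [ 0.00000000e+00,  0.00000000e+00,  0.00000000e+00,
         1.00000000e+00]])}
```

View pics/scene0.png

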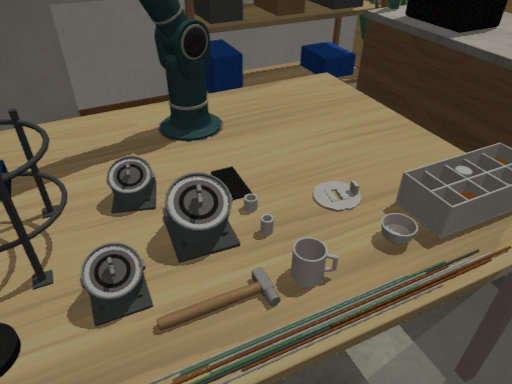

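View pics/top0.png

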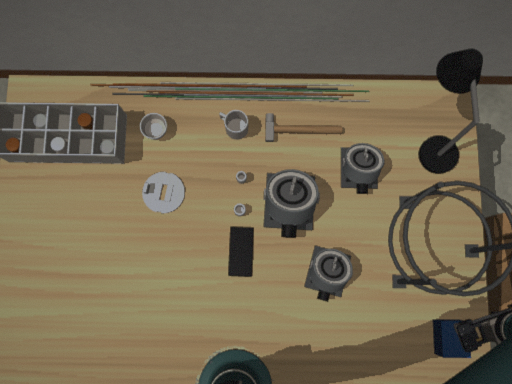

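View pics/wrist0.png

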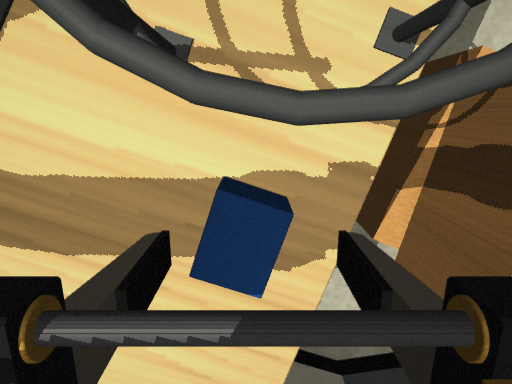

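The large pot is at scene (198,205) and top (292,198). The two smaller look-alikes are at top (364,160) and (331,268). The cover is the white disc at top (164,193), scene (337,195). Next I'll localise these and check close crops.

```bash
cat > h.py <<'E'
import numpy as np,cv2
from scipy.spatial.transform import Rotation as Rn
from workcell import ctrl
def cam(name,st=None):
    m=ctrl.camera_model(name);K=m["K"]
    if name=="wrist":
        st=st or ctrl.state()
        T=m["tool_from_camera"];Rt=Rn.from_rotvec(st["eef_rot"]).as_matrix()
        Rwc=Rt@T[:3,:3];c=Rt@T[:3,3]+st["eef_pos"]
    else:
        Rwc=m["R"].T;c=-Rwc@m["t"]
    return K,Rwc,c
def ray(c3,uv):
    K,R,c=c3;d=R@np.linalg.solve(K,[uv[0],uv[1],1.]);return c,d/np.linalg.norm(d)
def plane(c3,uv,z=None,p=None,n=None):
    c,d=ray(c3,uv)
    if p is None:p=np.array([0,0,z]);n=np.array([0,0,1.])
    p=np.array(p,float);return c+d*((p-c)@n)/(d@n)
def proj(c3,X):
    K,R,c=c3;q=K@(R.T@(np.array(X,float)-c));return q[:2]/q[2]
def tri(rays):
    A=np.zeros((3,3));b=np.zeros(3)
    for c,d in rays:
        P=np.eye(3)-np.outer(d,d);A+=P;b+=P@c
    return np.linalg.solve(A,b)
def crop(img,x0,y0,w,h,s,fn):
    cv2.imwrite(fn,cv2.resize(img[y0:y0+h,x0:x0+w],None,fx=s,fy=s,interpolation=cv2.INTER_CUBIC))
E
python3 - <<'E'
from h import *
t=cv2.imread("pics/top0.png");s=cv2.imread("pics/scene0.png")
a=cv2.resize(t[150:240,130:330],None,fx=4,fy=4,interpolation=2);b=cv2.resize(s[160:270,150:370],None,fx=3.63,fy=3.63,interpolation=2)
cv2.imwrite("pics/c1.png",a);cv2.imwrite("pics/c2.png",b)
ct=cam("top");cs=cam("scene")
print("cover",plane(ct,(164,193),6),plane(cs,(337,195),6))
print("drum mouth", tri([ray(ct,(292,194)),ray(cs,(198,203))]))
for n,uv,z in [("tubeA",(241,177),40),("tubeB",(240,210),40),("mug",(236,125),78),("phone",(241,251),9)]:print(n,plane(ct,uv,z))
E
```

```text
cover [567.14541057 231.01153683   6.        ] [574.41336876 230.78349804   6.        ]
drum mouth [ 554.13398145 -156.73416651   92.89186324]
tubeA [613.51181379  -6.36177256  40.        ]
tubeB [512.62071334  -5.17803366  40.        ]
mug [764.87209332  10.32222704  78.        ]
phone [392.26427262  -9.47016242   9.        ]
```

View pics/c1.png

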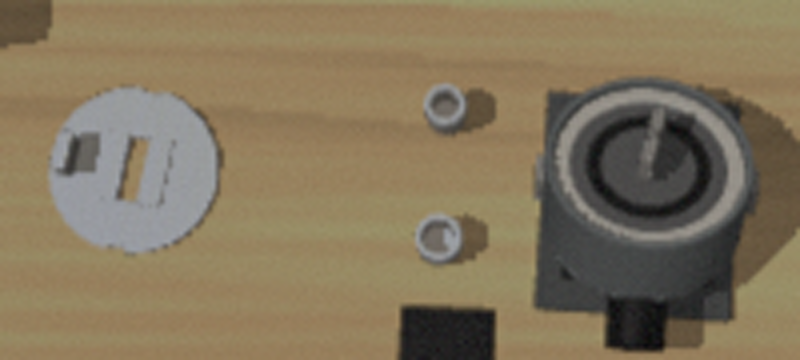

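View pics/c2.png

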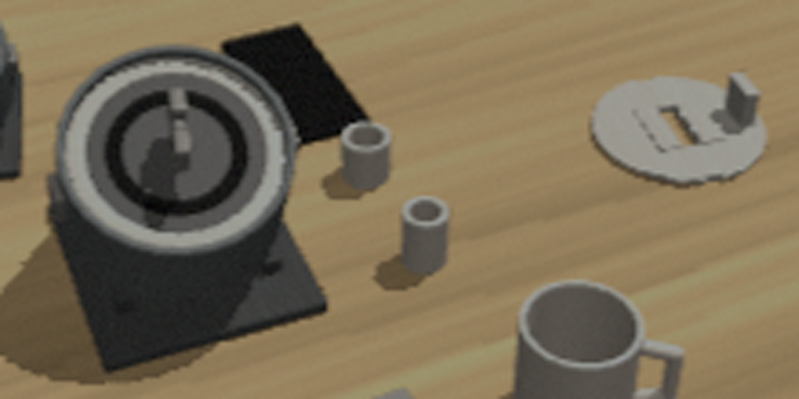

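```bash
python3 - <<'E'
from h import *
ct=cam("top");cs=cam("scene")
for z in(100,250,400):
    print(z,[plane(ct,u,z)[:2].round() for u in[(390,240),(450,184),(455,295),(403,235)]],[plane(cs,u,z)[:2].round() for u in[(66,195),(47,150),(15,113),(0,240)]])
st=ctrl.state();print(Rn.from_rotvec(st["eef_rot"]).as_matrix().round(3))
R=Rn.from_rotvec(st["eef_rot"]).as_matrix()
print(R.T@(np.array([560,240,300])-st["eef_pos"]))
E
```

```text
100 [array([ 424., -435.]), array([ 588., -614.]), array([ 273., -611.]), array([ 438., -473.])] [array([ 403., -430.]), array([ 163., -459.]), array([-129., -540.]), array([ 508., -566.])]
250 [array([ 411., -394.]), array([ 558., -554.]), array([ 277., -552.]), array([ 425., -428.])] [array([ 630., -411.]), array([ 453., -433.]), array([ 237., -492.]), array([ 707., -511.])]
400 [array([ 399., -353.]), array([ 528., -494.]), array([ 280., -492.]), array([ 411., -383.])] [array([ 857., -392.]), array([ 742., -406.]), array([ 603., -444.]), array([ 907., -456.])]
[[ 0.946  0.324 -0.001]
 [ 0.324 -0.946  0.001]
 [-0.    -0.001 -1.   ]]
[ 607.54376701 -695.45463285  -85.28282559]
```

```bash
python3 -m creep '[[[0.05,0,0,-0.06,0],[0.05,0,0,-0.12,0],[0.05,0,0,-0.18,0],[0.05,0.02,-0.03,-0.2,0],[0.05,0.06,-0.07,-0.2,0],[0.05,0.1,-0.115,-0.2,5],[0.05,0.14,-0.16,-0.2,10],[0.05,0.18,-0.206,-0.2,15],[0.05,0.22,-0.252,-0.2,19],[0.05,0.26,-0.298,-0.2,19]]]'
python3 - <<'E'
from h import *
st=ctrl.state();R=Rn.from_rotvec(st["eef_rot"]).as_matrix();print(R.round(3),st["eef_pos"],st["time"],R.T@(np.array([545,240,200])-st["eef_pos"]))
E
```

```text
time: 1.4
eef_pos: [360.3, -246.8, 414.6]
eef_rot: [3.141, -0.004, 0.0]
contact_force: [0.7, -0.6, 0.1]
width: 50.1
[[ 1.    -0.002  0.   ]
 [-0.002 -1.    -0.   ]
 [ 0.     0.    -1.   ]] [ 360.29456149 -246.7701477   414.56140407] 1.4 [ 183.46875079 -487.3124962   214.39127865]
```

```bash
python3 -m creep '[[[0.05,0.06,-0.03,0.02,0],[0.05,0.12,-0.06,0.05,0],[0.05,0.15,-0.09,0.08,0],[0.05,0.15,-0.09,0.08,0],[0.05,0.15,-0.09,0.08,0]]]'
python3 - <<'E'
from h import *
import pickle
st=ctrl.state();im=ctrl.camera("wrist");cv2.imwrite("pics/w1.png",im);pickle.dump(st,open("w1.pkl","wb"));print(st["eef_pos"],abs(st["joint_vel"]).max())
E
```

```text
time: 2.02
eef_pos: [509.8, -159.4, 334.3]
eef_rot: [3.142, -0.003, -0.002]
contact_force: [-0.1, -0.4, 0.8]
width: 49.7
[ 509.79846115 -159.4412478   334.28257028] 0.03131611791083565
```

View pics/w1.png

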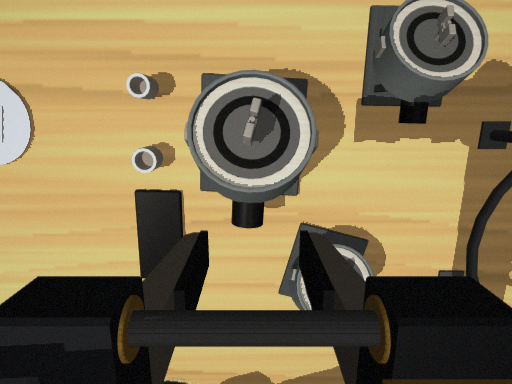

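```bash
python3 - <<'E'
from h import *
im=cv2.imread("pics/w1.png");crop(im,175,60,150,150,4,"pics/w1c.png")
E
```

```text
(no output)
```

View pics/w1c.png

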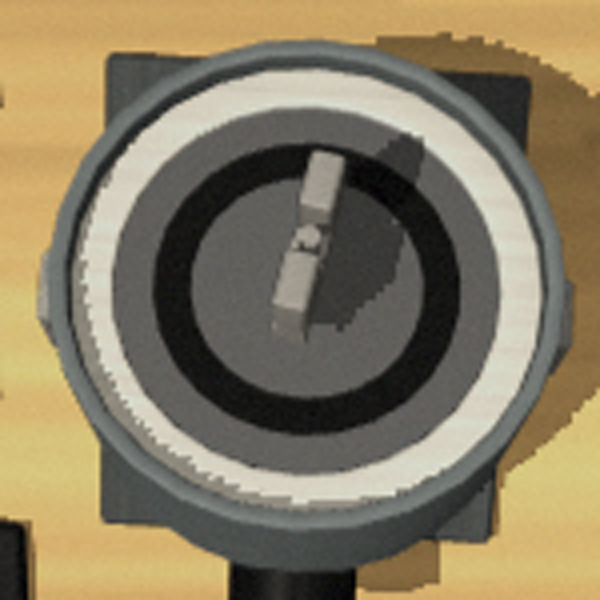

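```bash
cat > drum.py <<'E'
from h import *
def frame(yaw,tilt=25):
    # drum axes in world
    return Rn.from_euler("zy",[yaw,tilt],degrees=True).as_matrix()
def fitdrum(im,c3,cen,yaw,thr=150,h0=105,rmax=80):
    g=cv2.GaussianBlur(cv2.cvtColor(im,6),(0,0),0.7).astype(float)
    R=frame(yaw);pts=[]
    for a in np.radians(np.arange(0,360,4)):
        rr=np.arange(30,rmax,0.25);u=cen[0]+rr*np.cos(a);v=cen[1]+rr*np.sin(a)
        p=cv2.remap(g.astype(np.float32),u.astype(np.float32)[None],v.astype(np.float32)[None],1)[0]
        i=np.where((p[1:]>thr)&(p[:-1]<=thr))[0]
        if len(i):pts.append((u[i[0]],v[i[0]]))
    pts=np.array(pts)
    # find height: solve so that circle radius=57 : circle fit on plane through (.,.,)
    def circ(p0):
        X=np.array([R.T@(plane(c3,q,p=p0,n=R[:,2])-p0) for q in pts])
        keep=np.ones(len(X),bool)
        for _ in range(5):
            A=np.c_[2*X[keep,:2],np.ones(keep.sum())];s=np.linalg.lstsq(A,(X[keep,:2]**2).sum(1),rcond=None)[0]
            r=np.sqrt(s[2]+s[:2]@s[:2]);e=np.hypot(*(X[:,:2]-s[:2]).T)-r;keep=abs(e)<1.5
        return p0+R[:,:2]@s[:2],r,keep.sum(),np.std(e[keep])
    p0=plane(c3,cen,h0)
    for _ in range(4):
        o,r,n,sd=circ(p0);print(o.round(1),round(r,2),n,round(sd,2))
        p0=plane(c3,proj(c3,o),h0)
    return o,R,pts
E
python3 - <<'E'
from drum import *
import pickle
st=pickle.load(open("w1.pkl","rb"));c3=cam("wrist",st);im=cv2.imread("pics/w1.png")
L=(175+45/4,60+290/4);Rr=(175+567/4,60+325/4)
for h in(90,105):
    a=plane(c3,L,h);b=plane(c3,Rr,h);d=a-b;print("yaw",np.degrees(np.arctan2(d[1],d[0]))-90,np.linalg.norm(d))
for yaw in(-3.8,-2):
  for h0 in (100,105,110):
    o,R,pts=fitdrum(im,c3,(252,132),yaw,h0=h0)
o,R,pts=fitdrum(im,c3,(252,132),-3.8)
f=lambda x,y,z:((proj(c3,o+R@np.array([x,y,z]))-[175,60])*4).round()
print("stud tip",f(0,0,34),"ear tops",f(23,0,40),f(-23,0,40),f(6,0,40),f(-6,0,40))
print("tip scene/top",proj(cam("scene"),o+R@[0,0,34.]),proj(cam("top"),o+R@[0,0,34.]))
E
```

```text
yaw -3.878605086286811 160.04910353348632
yaw -3.8786050862868535 154.2454491305503
[ 559.9 -157.9   99.6] 57.62 90 0.3
[ 559.9 -157.9  100. ] 57.55 90 0.3
[ 559.9 -157.9  100. ] 57.55 90 0.3
[ 559.9 -157.9  100. ] 57.55 90 0.3
[ 560.2 -157.9  104.6] 56.9 90 0.29
[ 560.2 -157.9  105. ] 56.84 90 0.29
[ 560.2 -157.9  105. ] 56.84 90 0.29
[ 560.2 -157.9  105. ] 56.84 90 0.29
[ 560.4 -157.9  109.6] 56.19 90 0.29
[ 560.5 -157.9  110. ] 56.13 90 0.29
[ 560.5 -157.9  110. ] 56.13 90 0.29
[ 560.5 -157.9  110. ] 56.13 90 0.29
[ 559.9 -157.9   99.6] 57.62 90 0.3
[ 559.9 -157.9  100. ] 57.55 90 0.3
[ 559.9 -157.9  100. ] 57.55 90 0.3
[ 559.9 -157.9  100. ] 57.55 90 0.3
[ 560.2 -157.9  104.6] 56.9 90 0.29
[ 560.2 -157.9  105. ] 56.84 90 0.29
[ 560.2 -157.9  105. ] 56.84 90 0.29
[ 560.2 -157.9  105. ] 56.84 90 0.29
[ 560.4 -157.9  109.6] 56.19 90 0.29
[ 560.5 -157.9  110. ] 56.13 90 0.29
[ 560.5 -157.9  110. ] 56.13 90 0.29
[ 560.5 -157.9  110. ] 56.13 90 0.29
[ 560.2 -157.9  104.6] 56.9 90 0.29
[ 560.2 -157.9  105. ] 56.84 90 0.29
[ 560.2 -157.9  105. ] 56.84 90 0.29
[ 560.2 -157.9  105. ] 56.84 90 0.29
stud tip [303. 236.] ear tops [308. 146.] [297. 310.] [304. 206.] [301. 248.]
tip scene/top [198.946318  193.1600569] [293.47376061 184.26109882]
```

```bash
python3 - <<'E'
from drum import *
o=np.array([560.2,-157.9,105]);R=frame(-3.8);st=ctrl.state()
t=o+R@[0,0,31.]+[0,0,-16];Rt=Rn.from_rotvec(st["eef_rot"]).as_matrix()
print(t,Rt.T@(t-st["eef_pos"]),np.degrees(np.arctan2(Rt[1,0],Rt[0,0])))
E
```

```text
[ 573.30116611 -157.9         117.0955414 ] [ 63.61504669  -2.83544634 217.97847409] -0.19172387287017387
```

```bash
sed -i 's/"zy"/"ZY"/' drum.py; python3 - <<'E'
from drum import *
import pickle
st=pickle.load(open("w1.pkl","rb"));c3=cam("wrist",st);im=cv2.imread("pics/w1.png")
o,R,pts=fitdrum(im,c3,(252,132),-3.8)
f=lambda x,y,z:((proj(c3,o+R@np.array([x,y,z]))-[175,60])*4).round()
print("stud tip",f(0,0,34),"ear tops",f(23,0,40),f(-23,0,40),f(6,0,40),f(-6,0,40))
st=ctrl.state()
t=o+R@[0,0,31.]+[0,0,-16];Rt=Rn.from_rotvec(st["eef_rot"]).as_matrix()
print(t,Rt.T@(t-st["eef_pos"]),np.degrees(np.arctan2(Rt[1,0],Rt[0,0])))
E
```

```text
[ 560.2 -158.1  104.6] 56.89 90 0.21
[ 560.2 -158.1  105. ] 56.83 90 0.21
[ 560.2 -158.1  105. ] 56.83 90 0.21
[ 560.2 -158.1  105. ] 56.83 90 0.21
stud tip [307. 237.] ear tops [313. 146.] [303. 310.] [309. 206.] [306. 248.]
[ 573.26292626 -159.00676129  117.0955414 ] [ 63.5805105   -1.72856377 217.97949394] -0.19172387287017387
```

```bash
python3 -m creep '[[[0.045,0.0636,-0.0017,0.05,3.6],[0.045,0.0636,-0.0017,0.1,3.6],[0.045,0.0636,-0.0017,0.15,3.6],[0.045,0.0636,-0.0017,0.19,3.6],[0.045,0.0636,-0.0017,0.218,3.6],[0.045,0.0636,-0.0017,0.218,3.6],[0.02,0.0636,-0.0017,0.218,3.6],[0.0,0.0636,-0.0017,0.218,3.6],[0.0,0.0636,-0.0017,0.218,3.6],[0.0,0.0636,-0.0017,0.218,3.6]]]'
python3 - <<'E'
from h import *
st=ctrl.state();print(st);cv2.imwrite("pics/w2.png",ctrl.camera("wrist"))
E
```

```text
time: 3.32
eef_pos: [574.3, -157.6, 117.4]
eef_rot: [3.14, -0.101, 0.002]
contact_force: [0.2, -0.1, 3.6]
width: 9.4
{'time': 3.325, 'qpos': array([ 0.49482009,  0.52615583, -0.37165429,  1.79999037,  0.24356447,
        0.85886273, -1.62627887]), 'joint_vel': array([-0.00105303,  0.00280211,  0.00077641, -0.00197031,  0.00232895,
        0.00440925, -0.0007547 ]), 'tau': array([ 1.43718431e-01, -4.79319441e+01, -4.41479802e+00, -1.96357137e+01,
        3.41184705e-02, -1.66366333e-01, -7.93362764e-03]), 'eef_pos': array([ 574.32095238, -157.56022567,  117.42741803]), 'eef_rot': array([ 3.13953632e+00, -1.01383851e-01,  2.39160777e-03]), 'contact_force': array([ 0.15241894, -0.08260397,  3.5760061 ]), 'torque': array([0.10594196, 0.04175499, 0.02460218]), 'width': 9.369946357040137}
```

View pics/w2.png

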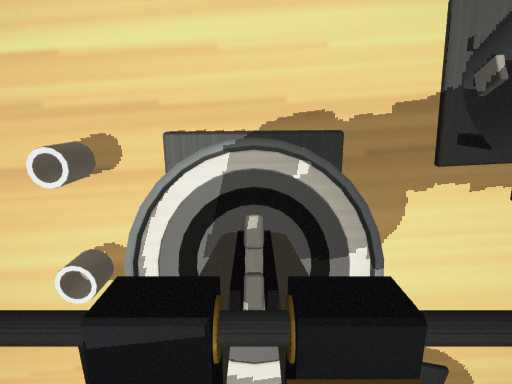

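```bash
python3 -m creep '[[[0.03,0,0,0,0],[0.03,0,0,0,0],[0.04,0,0,-0.05,0],[0.04,0,0,-0.1,0],[0.04,0,-0.05,-0.14,0],[0.04,-0.01,-0.11,-0.14,0],[0.04,-0.02,-0.17,-0.14,0],[0.04,-0.03,-0.23,-0.14,0],[0.04,-0.04,-0.29,-0.14,0],[0.04,-0.05,-0.35,-0.14,0]]]'
python3 -m creep '[[[0.04,0,-0.05,0,0],[0.04,0,-0.05,0,0],[0.04,0,-0.05,0,0]]]'
python3 - <<'E'
from h import *
import pickle
st=ctrl.state();print(st["eef_pos"],st["eef_rot"]);cv2.imwrite("pics/w3.png",ctrl.camera("wrist"));pickle.dump(st,open("w3.pkl","wb"))
E
```

```text
time: 4.62
eef_pos: [546.0, 196.5, 256.4]
eef_rot: [3.14, -0.102, -0.0]
contact_force: [0.5, -0.0, 0.4]
width: 40.0
time: 5.0
eef_pos: [549.7, 243.9, 256.0]
eef_rot: [3.139, -0.102, -0.001]
contact_force: [0.1, 0.4, 0.6]
width: 39.8
[549.72377284 243.87223411 255.97394333] [ 3.13866682e+00 -1.02270450e-01 -1.26633380e-03]
```

View pics/w3.png

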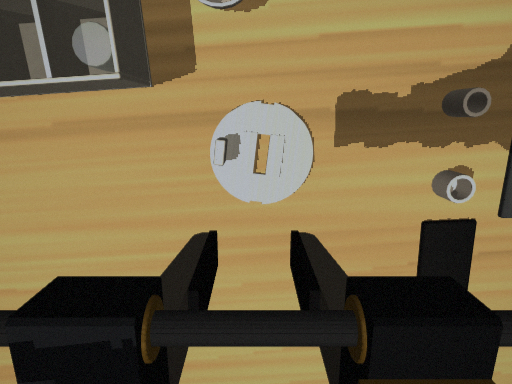

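```bash
python3 - <<'E'
from h import *
import pickle
st=pickle.load(open("w3.pkl","rb"));c3=cam("wrist",st);im=cv2.imread("pics/w3.png");crop(im,200,90,125,125,5,"pics/w3c.png")
E
```

```text
(no output)
```

View pics/w3c.png

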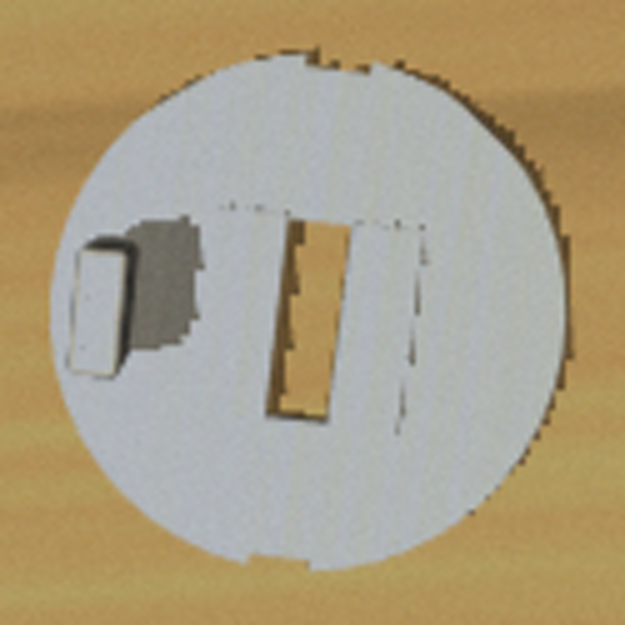

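```bash
python3 - <<'E'
from h import *
import pickle
st=pickle.load(open("w3.pkl","rb"));c3=cam("wrist",st)
q=lambda P,z:np.array([plane(c3,(200+u/5-.4,90+v/5-.4),z) for u,v in P])
S=q([(289,219),(352,225),(266,415),(328,421)],7.5);L=q([(79,250),(127,254),(68,373),(115,378)],37)
yaw=lambda Q:np.degrees(np.arctan2(*((Q[0]+Q[1]-Q[2]-Q[3])[[1,0]])))
for n,Q in(("slot",S),("lug",L)):print(n,Q.mean(0),yaw(Q),np.linalg.norm(Q[0]-Q[2]),np.linalg.norm(Q[0]-Q[1]))
d=L.mean(0)-S.mean(0);print(d,np.hypot(d[0],d[1]),np.degrees(np.arctan2(-d[0],d[1])))
C=q([(52,310),(562,310)],6).mean(0);print("disc mid",C)
Rt=Rn.from_rotvec(st["eef_rot"]).as_matrix();l=L.mean(0)
print("toolyaw",np.degrees(np.arctan2(Rt[1,0],Rt[0,0])))
t=np.array([l[0],l[1],13]);print(t,Rt.T@(t-st["eef_pos"]))
E
```

```text
slot [570.60651296 231.02532975   7.5       ] -10.258850238473752 49.24441533209034 15.62493522597958
lug [579.05975312 280.47617822  37.        ] -10.584488131128653 28.67535454447567 11.067897569317616
[ 8.45324016 49.45084846 29.5       ] 50.16815407226847 -9.700508648939723
disc mid [573.31670633 231.21170012   6.        ]
toolyaw -3.7325637148194497
[579.05975312 280.47617822  13.        ] [ 27.0767322  -38.74832247 242.90369219]
```

```bash
python3 -m creep '[[[0.04,0.027,-0.0387,0.06,6.5],[0.04,0.027,-0.0387,0.12,6.5],[0.04,0.027,-0.0387,0.18,6.5],[0.04,0.027,-0.0387,0.22,6.5],[0.04,0.027,-0.0387,0.239,6.5],[0.04,0.027,-0.0387,0.239,6.5],[0.02,0.027,-0.0387,0.239,6.5],[0.0,0.027,-0.0387,0.239,6.5],[0.0,0.027,-0.0387,0.239,6.5],[0.0,0.027,-0.0387,0.239,6.5]]]'
python3 -m creep '[[[0.0,0,0,0,0],[0.0,0,0,-0.02,0],[0.0,0,0,-0.06,0],[0.0,0,0,-0.1,0],[0.0,0,0,-0.1,0],[0,0,0,-0.1,0]]]'
python3 - <<'E'
from h import *
import pickle
st=ctrl.state();print(st["eef_pos"],st["eef_rot"],st["width"]);cv2.imwrite("pics/w4.png",ctrl.camera("wrist"));pickle.dump(st,open("w4.pkl","wb"))
cv2.imwrite("pics/s4.png",ctrl.camera("scene"))
E
```

```text
time: 6.3
eef_pos: [579.9, 282.0, 18.9]
eef_rot: [-3.128, 0.28, -0.003]
contact_force: [-0.8, -1.4, 7.0]
width: 11.5
time: 7.05
eef_pos: [578.6, 281.1, 117.0]
eef_rot: [3.128, -0.279, -0.001]
contact_force: [-0.3, -0.1, -2.8]
width: 11.8
[578.55392284 281.13351824 116.97640877] [ 3.12817024e+00 -2.79498382e-01 -1.41882660e-03] 11.834296708250992
```

View pics/w4.png

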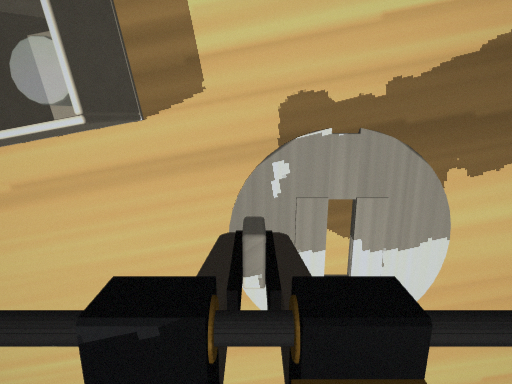

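View pics/s4.png

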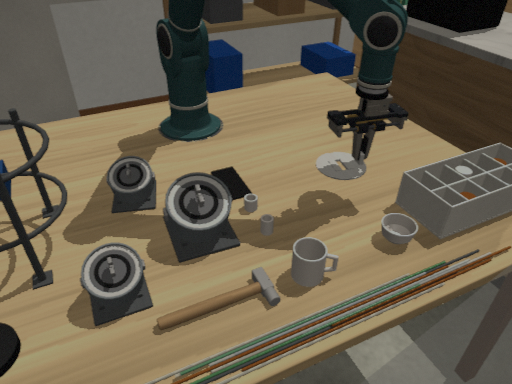

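```bash
python3 - <<'E'
from h import *
im=cv2.imread("pics/w4.png");crop(im,230,180,140,140,4,"pics/w4c.png")
ct=cam("top");cs=cam("scene")
for n,uv in(("head",(270,128)),("headnear",(270,141)),("handle",(310,130)),("end",(342,130)),("small2",(331,268))):print(n,plane(ct,uv,15))
for n,uv in(("head",(266,286)),("handle",(212,302)),("headtop",(258,270))):print(n,plane(cs,uv,15))
E
```

```text
head [776.69957794 -93.64381364  15.        ]
headnear [734.56985822 -93.98052553  15.        ]
handle [ 771.86659652 -218.98828008   15.        ]
end [ 773.2060021  -319.24303971   15.        ]
small2 [ 344.91936492 -279.24250151   15.        ]
head [782.15605924 -92.69913854  15.        ]
handle [ 772.76138956 -208.79890726   15.        ]
headtop [735.43052223 -88.53099657  15.        ]
```

View pics/w4c.png

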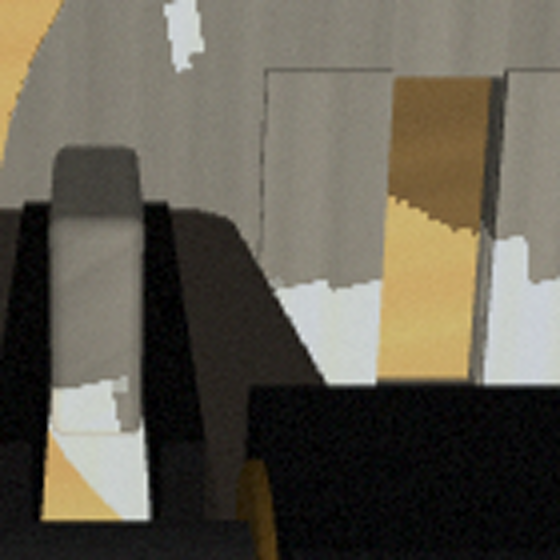

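```bash
python3 - <<'E'
from h import *
m=ctrl.camera_model("wrist");T=m["tool_from_camera"];c3=(m["K"],T[:3,:3],T[:3,3])
p=lambda u,v,z:plane(c3,(230+u/4-.4,180+v/4-.4),z).round(1)
for dz in(0,-1.5):
  print("lug far",p(52,219,-20+dz),p(143,218,-20+dz),"near",p(50,431,-20+dz),p(143,431,-20+dz))
  print("slot far",p(393,76,9.5+dz),p(505,72,9.5+dz))
from drum import *
o=np.array([560.2,-158.1,105]);R=frame(-3.8);st=ctrl.state();Rt=Rn.from_rotvec(st["eef_rot"]).as_matrix();
R2=Rn.from_euler("z",-3.8,degrees=True).as_matrix()
for n,t in(("lvl",np.r_[(o+R2@[109,50,0])[:2],106]),("end",o+R@[112,50,36.]-[0,0,12])):
    print(n,t,Rt.T@(t-st["eef_pos"]))
E
```

```text
lug far [ 15.8  -3.9 -20. ] [ 15.9   6.9 -20. ] near [-12.3  -4.4 -20. ] [-12.4   7.2 -20. ]
slot far [25.8 42.6  9.5] [26.3 58.1  9.5]
lug far [ 16.3  -3.9 -21.5] [ 16.4   6.9 -21.5] near [-11.5  -4.4 -21.5] [-11.5   7.1 -21.5]
slot far [26.1 42.2  8. ] [26.7 57.6  8. ]
lvl [ 672.27405506 -115.43378173  106.        ] [162.94287871 373.39028416  10.19963509]
end [ 679.97781037 -115.94546459   78.29383502] [170.68278436 372.47472632  37.88531473]
```

```bash
python3 -m creep '[[[0,0.005,0.01,-0.02,0],[0,0.02,0.045,-0.04,-2],[0,0.04,0.09,-0.04,-4],[0,0.06,0.135,-0.04,-6],[0,0.08,0.18,-0.04,-6.5],[0,0.1,0.225,-0.04,-6.5],[0,0.12,0.27,-0.04,-6.5],[0,0.14,0.315,-0.04,-6.5],[0,0.155,0.355,-0.04,-6.5],[0,0.163,0.373,-0.04,-6.5]]]'
python3 -m creep '[[[0,0,0,0,0],[0,0,0,0.02,0],[0,0,0,0.035,0],[0,0,0,0.04,0],[0,0,0,0.04,0]]]'
python3 - <<'E'
from drum import *
st=ctrl.state();print(st["eef_pos"],st["eef_rot"],st["width"],st["contact_force"]);cv2.imwrite("pics/w5.png",ctrl.camera("wrist"));cv2.imwrite("pics/s5.png",ctrl.camera("scene"))
o=np.array([560.2,-158.1,105]);R=frame(-3.8);Rt=Rn.from_rotvec(st["eef_rot"]).as_matrix();
print(Rt.T@(o+R@[112,50,36.]-[0,0,12]-st["eef_pos"]),np.degrees(np.arctan2(Rt[1,0],Rt[0,0])))
E
```

```text
time: 8.4
eef_pos: [673.3, -118.8, 157.8]
eef_rot: [3.138, -0.109, -0.001]
contact_force: [-0.4, 1.3, -1.9]
width: 11.8
time: 9.02
eef_pos: [673.1, -113.6, 116.7]
eef_rot: [-3.14, 0.1, 0.002]
contact_force: [0.8, 0.6, -1.3]
width: 11.3
[ 673.10795413 -113.55676121  116.72084957] [-3.13969930e+00  1.00118345e-01  2.16757461e-03] 11.334745438424276 [ 0.75508015  0.59741267 -1.34298721]
[ 7.0614466   1.95587051 38.4167518 ] -3.65283369051604
```

View pics/w5.png

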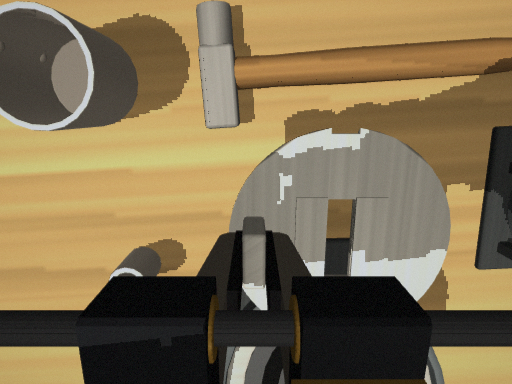

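View pics/s5.png

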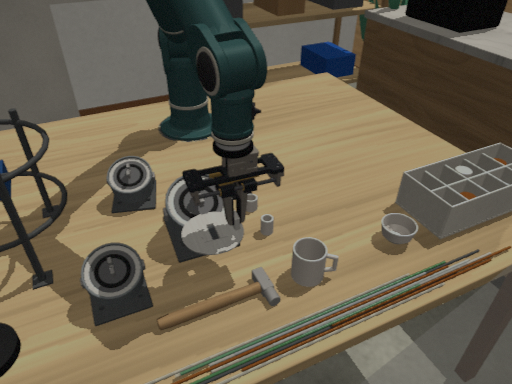

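```bash
python3 -m creep '[[[0,0,0.001,0.008,0],[0,0.001,0.002,0.014,0],[0,0.003,0.002,0.018,0],[0,0.004,0.002,0.022,0],[0,0.004,0.002,0.022,0]]]'
python3 -m creep '[[[0,0.001,0,0.004,0],[0,0.002,0,0.008,0],[0,0.003,0,0.012,0],[0,0.003,0,0.012,0]]]'
python3 - <<'E'
from drum import *
cv2.imwrite("pics/w6.png",ctrl.camera("wrist"));cv2.imwrite("pics/s6.png",ctrl.camera("scene")[140:300,120:340].repeat(3,0).repeat(3,1))
E
```

```text
time: 9.75
eef_pos: [678.0, -116.5, 95.8]
eef_rot: [3.14, -0.101, 0.002]
contact_force: [0.7, 0.6, 3.2]
width: 11.6
time: 10.25
eef_pos: [681.0, -116.7, 83.4]
eef_rot: [-3.14, 0.101, -0.002]
contact_force: [3.6, 0.2, 1.9]
width: 11.5
```

View pics/w6.png

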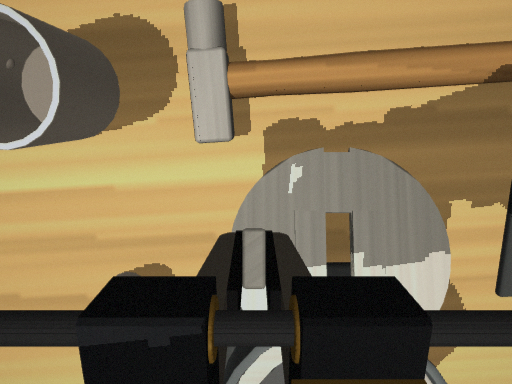

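View pics/s6.png

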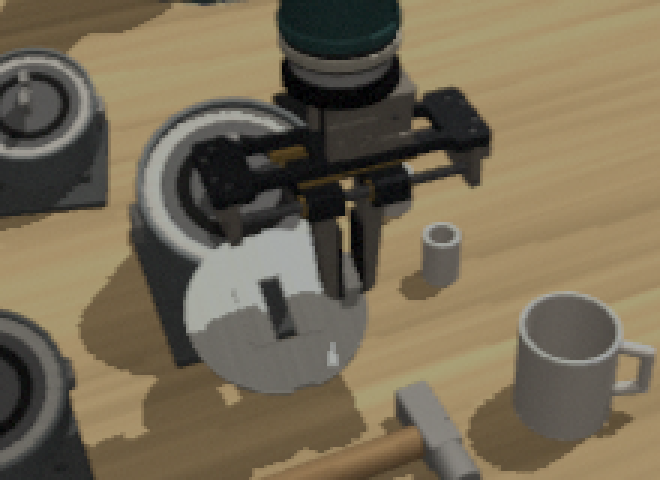

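```bash
python3 -m creep '[[[0,0.0005,0,0.003,0],[0,0.0005,0,0.005,0],[0,0.0005,0,0.005,0]]]'
python3 -m creep '[[[0,0,0,0.002,0],[0,0,0,0.003,0],[0,0,0,0.003,0]]]'
python3 - <<'E'
from drum import *
im=ctrl.camera("wrist");cv2.imwrite("pics/w7.png",im);crop(im,220,130,240,190,3.3,"pics/w7c.png");cv2.imwrite("pics/s7.png",ctrl.camera("scene")[140:300,120:340].repeat(3,0).repeat(3,1))
E
```

```text
time: 10.72
eef_pos: [681.4, -116.7, 78.8]
eef_rot: [-3.14, 0.101, -0.002]
contact_force: [3.6, 1.1, 4.4]
width: 11.6
time: 11.1
eef_pos: [681.6, -116.6, 76.1]
eef_rot: [3.14, -0.101, 0.003]
contact_force: [3.5, 1.3, 5.4]
width: 11.9
```

View pics/w7c.png

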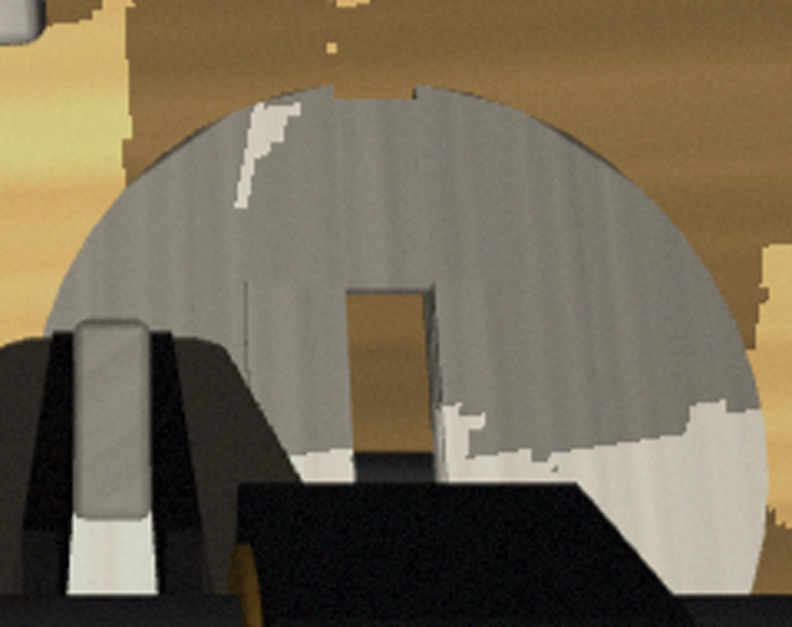

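View pics/s7.png

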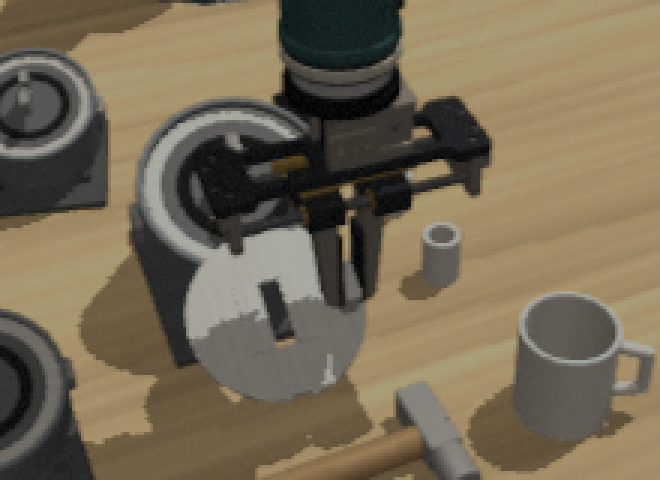

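```bash
cat > tilt.py <<'E'
from drum import *
m=ctrl.camera_model("wrist");T=m["tool_from_camera"];c3t=(m["K"],T[:3,:3],T[:3,3])
def pred(th,hp=28,xo=1.5,g=17):
    th=np.radians(th);out=[]
    for x,h in((25,7.5),(64,6)):
        X=x+xo;Z=hp-h
        out.append(proj(c3t,(X*np.cos(th)-Z*np.sin(th),50.3,(g-hp)+X*np.sin(th)+Z*np.cos(th))).round(1))
    a=proj(c3t,(25,42.3,0));return out
E
python3 - <<'E'
from tilt import *
for hp in(26,31):
  for th in(0,10,20,25,30):print(hp,th,pred(th,hp))
E
```

```text
26 0 [array([341.8, 197. ]), array([346.1, 124.9])]
26 10 [array([339.4, 201.3]), array([340.2, 132.3])]
26 20 [array([337.4, 206.9]), array([335.3, 142.1])]
26 25 [array([336.5, 210. ]), array([333.1, 147.7])]
26 30 [array([335.7, 213.4]), array([331.1, 153.7])]
31 0 [array([341.8, 197. ]), array([346.1, 124.9])]
31 10 [array([339.4, 202.8]), array([340.2, 133.9])]
31 20 [array([337.3, 209.8]), array([335.2, 145. ])]
31 25 [array([336.5, 213.7]), array([333.1, 151.2])]
31 30 [array([335.7, 217.8]), array([331.1, 157.8])]
```

```bash
python3 -m creep '[[[0,0,0,0.0015,0],[0,0,0,0.003,0],[0,0,0,0.003,0]]]'
python3 - <<'E'
from drum import *
im=ctrl.camera("wrist");crop(im,220,130,240,190,3.3,"pics/w8c.png");cv2.imwrite("pics/s8.png",cv2.resize(ctrl.camera("scene")[190:290,160:260],None,fx=6,fy=6,interpolation=2))
E
```

```text
time: 11.58
eef_pos: [681.8, -116.6, 73.2]
eef_rot: [3.14, -0.101, 0.003]
contact_force: [5.1, 0.6, 6.1]
width: 11.8
```

View pics/w8c.png

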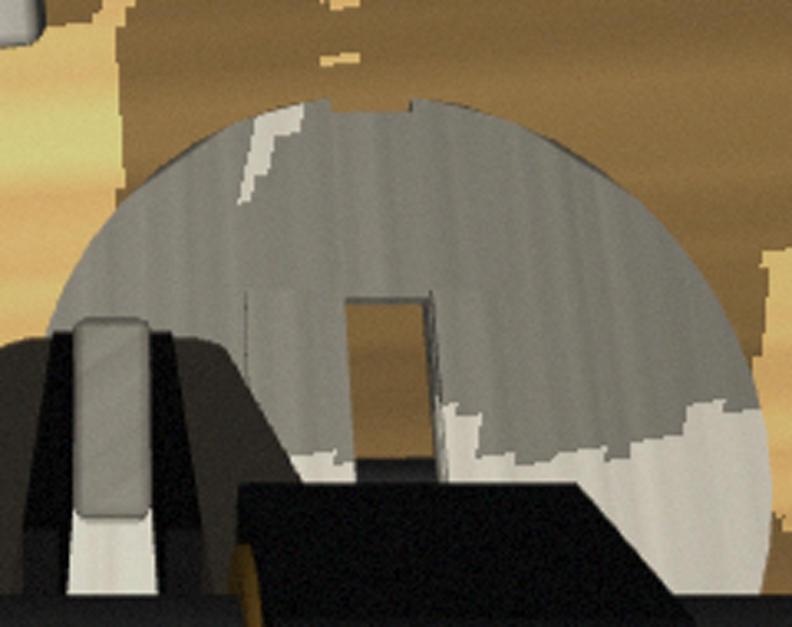

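View pics/s8.png

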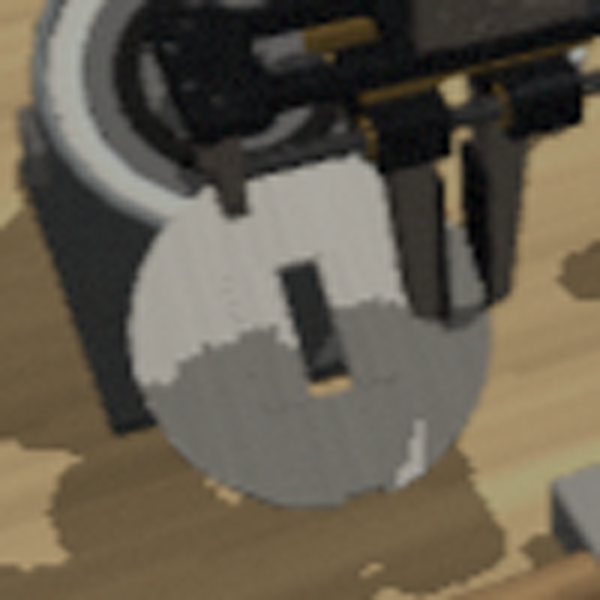

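```bash
cat > pnp.py <<'E'
from tilt import *
def pnp(obj,img):
    obj=np.array(obj,float);img=np.array(img,float)
    ok,rv,tv=cv2.solvePnP(obj,img,m["K"],None,flags=cv2.SOLVEPNP_SQPNP)
    ok,rv,tv=cv2.solvePnP(obj,img,m["K"],None,rv,tv,True,cv2.SOLVEPNP_ITERATIVE)
    e=cv2.projectPoints(obj,rv,tv,m["K"],None)[0][:,0]-img
    Rc=T[:3,:3]@cv2.Rodrigues(rv)[0];tc=T[:3,:3]@tv[:,0]+T[:3,3]
    z=Rc[:,2]; 
    return Rc,tc,np.degrees(np.arctan2(-z[0],-z[2])),np.degrees(np.arctan2(z[1],-z[2])),np.abs(e).max()
E
python3 - <<'E'
from pnp import *
q=lambda P:[(220+u/3.3-.35,130+v/3.3-.35) for u,v in P]
# slot far L,R ; lug far L,R near L,R ; disc right extreme? notch corners
obj=[(25,8,7.5),(25,-8,7.5),(15,56,37),(15,44,37),(-15,56,37),(-15,44,37)]
for n,img in(("w7",[(347,289),(434,284),(77,320),(148,320),(75,518),(150,518)]),("w8",[(347,297),(432,292),(77,319),(148,319),(75,518),(150,518)])):
    R_,t,a,b,e=pnp(obj,q(img));print(n,t.round(1),a,b,e)
E
```

```text
w7 [-14.9  53.1  18.8] -27.254970977261177 -2.992271434911187 0.8649411215207294
w8 [-16.1  52.8  17.2] -30.085025347488184 -2.5461105288966093 0.8361615599171159
```

```bash
python3 -m creep '[[[0,0.005,0,-0.015,0],[0,0.005,0,-0.05,0],[0,0.005,0,-0.09,0],[0,-0.03,0,-0.1,0],[0,-0.07,0,-0.1,0],[0,-0.09,0,-0.1,0],[0,-0.09,0,-0.1,0],[0,-0.09,0,-0.1,0]]]'
python3 - <<'E'
from drum import *
im=ctrl.camera("wrist");cv2.imwrite("pics/w9.png",im);crop(im,220,140,240,180,3.3,"pics/w9c.png");cv2.imwrite("pics/s9.png",ctrl.camera("scene")[120:300,120:340].repeat(3,0).repeat(3,1))
st=ctrl.state();print(st["eef_pos"])
E
```

```text
time: 12.68
eef_pos: [591.2, -111.3, 172.4]
eef_rot: [-3.14, 0.103, 0.001]
contact_force: [0.5, 1.1, -3.0]
width: 11.8
[ 591.5798446  -110.98185373  172.3135324 ]
```

View pics/w9c.png

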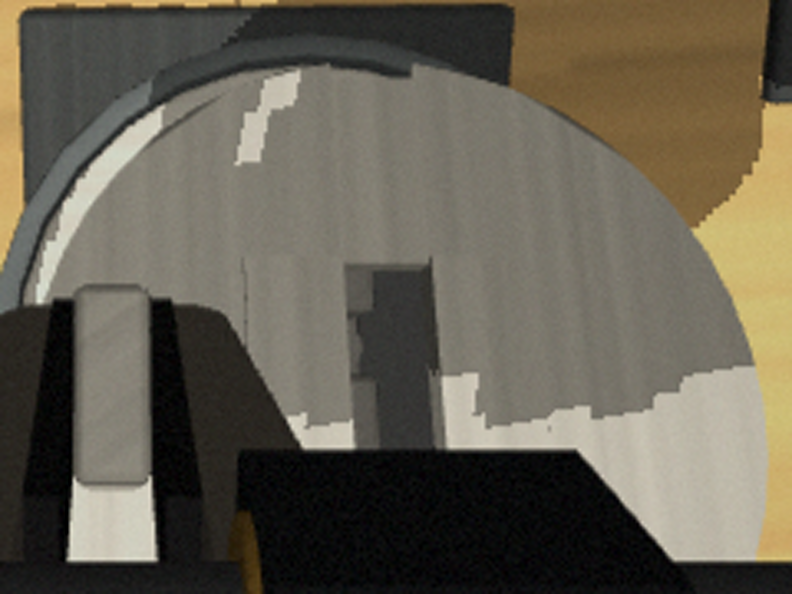

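View pics/s9.png

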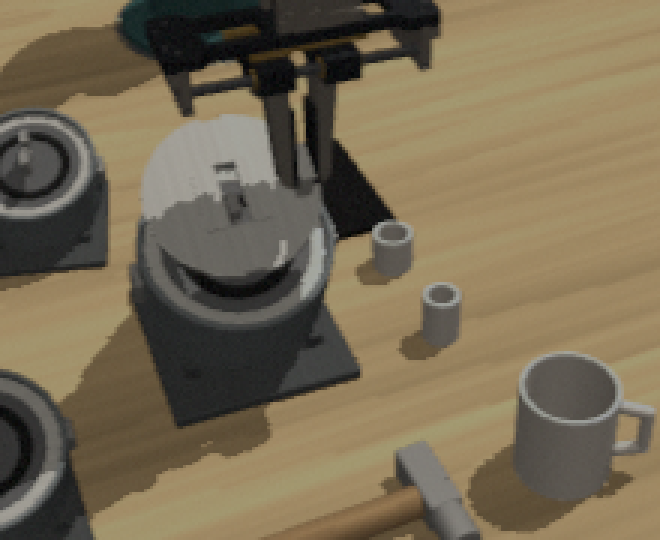

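```bash
python3 - <<'E'
from pnp import *
st=ctrl.state();c3=cam("wrist",st)
o=np.array([560.2,-158.1,105]);R=frame(-3.8);Rt=Rn.from_rotvec(st["eef_rot"]).as_matrix()
for p in((23,-5,40),(6,-5,40),(6,5,40),(-6,-5,40),(0,0,34)):print(p,((proj(c3,o+R@np.array(p,float))-[220,140])*3.3).round())
q=lambda P:[(220+u/3.3-.35,140+v/3.3-.35) for u,v in P]
obj=[(25,8,7.5),(25,-8,7.5),(15,56,37),(15,44,37),(-15,56,37),(-15,44,37)]
img=[(346,264),(432,259),(77,285),(148,285),(75,484),(150,484)]
R_,t,a,b,e=pnp(obj,q(img));print(t.round(1),a,b,e)
print("tool yaw",np.degrees(np.arctan2(Rt[1,0],Rt[0,0])))
for tt in(t,np.array([-13.3,50.3,14])):
    c=R.T@(st["eef_pos"]+Rt@tt-o);print("cover origin in drum",c.round(1))
E
```

```text
(23, -5, 40) [375. 232.]
(6, -5, 40) [379. 318.]
(6, 5, 40) [328. 318.]
(-6, -5, 40) [381. 380.]
(0, 0, 34) [348. 350.]
[-16.   52.7  17.2] -30.35174151775791 -2.386991650400111 0.8507827605574221
tool yaw -3.718192378926262
cover origin in drum [-10.1  -3.6  50.6]
cover origin in drum [-9.  -1.2 54.6]
```

```bash
python3 - <<'E'
from pnp import *
st=ctrl.state();o=np.array([560.2,-158.1,105]);R=frame(-3.8);Rt=Rn.from_rotvec(st["eef_rot"]).as_matrix()
print(st["eef_pos"])
for z in(17,20,23):
    p=plane(c3t,(220+390/3.3-.35,140+262/3.3-.35),z)
    f=R.T@(st["eef_pos"]+Rt@p-o)
    print(p.round(1),"far edge in drum",f.round(1), "centre x if rel tilt 4deg",(f[0]-25*np.cos(.07)).round(1))
d=Rt.T@R;print("drum x,z in tool",d[:,0].round(3),d[:,2].round(3))
# lug top center
for z in(-20,-18):
  print("lug",plane(c3t,(220+112/3.3,140+385/3.3),z).round(1))
E
```

```text
[ 591.5798446  -110.98185373  172.3135324 ]
[11.3 50.9 17. ] far edge in drum [14.6 -1.8 62.3] centre x if rel tilt 4deg -10.4
[10.3 51.7 20. ] far edge in drum [14.9 -2.6 59.1] centre x if rel tilt 4deg -10.0
[ 9.3 52.5 23. ] far edge in drum [15.3 -3.4 56. ] centre x if rel tilt 4deg -9.6
drum x,z in tool [0.906 0.001 0.422] [ 0.422  0.    -0.906]
lug [  4.1   1.5 -20. ]
lug [  3.2   1.5 -18. ]
```

```bash
python3 -m creep '[[[0,0.005,-0.0015,0.002,0],[0,0.0098,-0.003,0.0046,0],[0,0.008,-0.003,0.008,0],[0,0.0064,-0.003,0.0118,0],[0,0.0064,-0.003,0.0118,0]]]'
python3 - <<'E'
from drum import *
im=ctrl.camera("wrist");cv2.imwrite("pics/w10.png",im);crop(im,220,140,240,180,3.3,"pics/w10c.png");cv2.imwrite("pics/s10.png",cv2.resize(ctrl.camera("scene")[140:240,150:270],None,fx=6,fy=6,interpolation=2))
E
```

```text
time: 13.4
eef_pos: [597.0, -108.4, 160.3]
eef_rot: [3.14, -0.102, -0.002]
contact_force: [1.0, 0.6, -1.9]
width: 12.0
```

View pics/w10c.png

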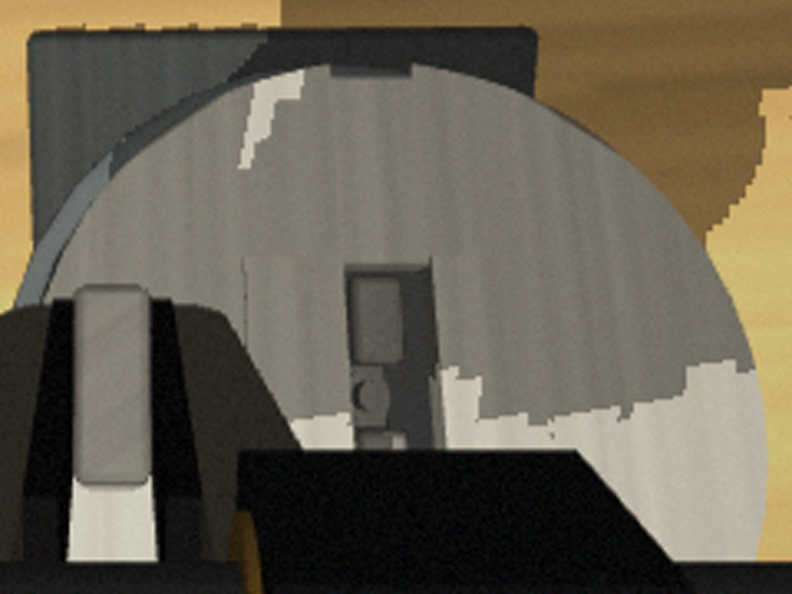

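View pics/s10.png

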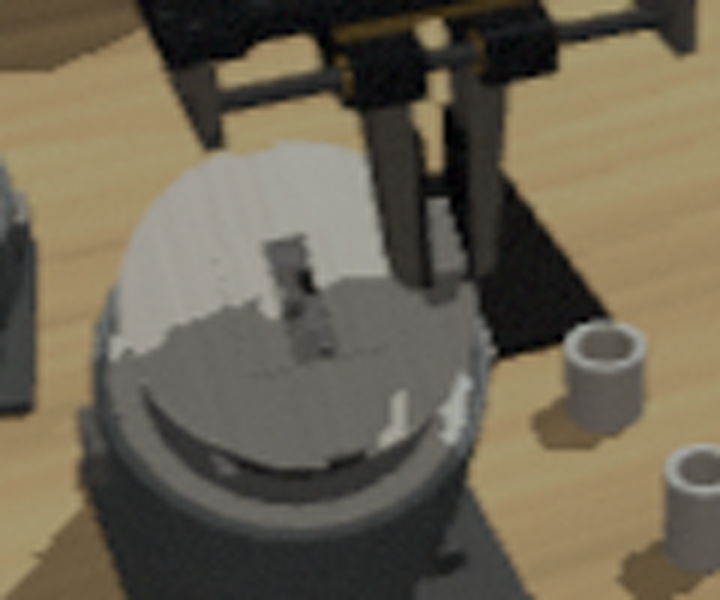

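```bash
python3 - <<'E'
from pnp import *
st=ctrl.state();o=np.array([560.2,-158.1,105]);R=frame(-3.8);Rt=Rn.from_rotvec(st["eef_rot"]).as_matrix();c3=cam("wrist",st)
print(st["eef_pos"])
for p in((23,5,40),(23,-5,40),(6,-5,40),(6,5,40),(0,0,34)):print(p,((proj(c3,o+R@np.array(p,float))-[220-.35,140-.35])*3.3).round(), (Rt.T@(o+R@np.array(p,float)-st["eef_pos"])).round(1))
for z in(17,20,23):
    for uv in((346,264),(432,259)):
        p=plane(c3t,(220+uv[0]/3.3-.35,140+uv[1]/3.3-.35),z)
        print(p.round(1),"in drum",(R.T@(st["eef_pos"]+Rt@p-o)).round(1))
# nut obs on its plane
for uv in((352,278),(402,278),(402,362),(352,362)):
    p=plane(c3,(220+uv[0]/3.3-.35,140+uv[1]/3.3-.35),p=o+R@[0,0,40.],n=R[:,2]);print("nut",(R.T@(p-o)).round(1))
E
```

```text
[ 597.52388995 -108.4327666   160.80409736]
(23, 5, 40) [351. 280.] [ 3.7 47.  29.3]
(23, -5, 40) [404. 280.] [ 3.7 57.  29.3]
(6, -5, 40) [408. 370.] [-11.7  57.   22.1]
(6, 5, 40) [355. 370.] [-11.7  47.   22.1]
(0, 0, 34) [375. 402.] [-19.7  52.   25. ]
[10.9 43.1 17. ] in drum [24.3  9.  54.1]
[11.8 58.4 17. ] in drum [25.2 -6.3 54.6]
[ 9.9 43.8 20. ] in drum [24.7  8.3 51. ]
[10.9 59.3 20. ] in drum [25.5 -7.2 51.4]
[ 8.9 44.4 23. ] in drum [25.1  7.6 47.9]
[ 9.9 60.2 23. ] in drum [25.9 -8.2 48.3]
nut [23.3  4.9 40. ]
nut [23.3 -4.7 40. ]
nut [ 7.5 -4.  40. ]
nut [ 7.5  5.5 40. ]
```

```bash
python3 -m creep '[[[0,-0.0021,0,0.0047,0],[0,-0.0042,0,0.0093,0],[0,-0.0063,0,0.0138,0],[0,-0.0063,0,0.0138,0]]]'
python3 -m creep '[[[0,-0.0021,0,0.0045,0],[0,-0.0042,0,0.0091,0],[0,-0.0042,0,0.0091,0]]]'
python3 - <<'E'
from drum import *
im=ctrl.camera("wrist");cv2.imwrite("pics/w11.png",im);crop(im,220,140,240,180,3.3,"pics/w11c.png");cv2.imwrite("pics/s11.png",cv2.resize(ctrl.camera("scene")[140:240,150:270],None,fx=6,fy=6,interpolation=2))
E
```

```text
time: 14.0
eef_pos: [590.8, -107.9, 146.4]
eef_rot: [-3.14, 0.102, 0.002]
contact_force: [-0.1, 0.4, -2.7]
width: 11.5
time: 14.38
eef_pos: [586.6, -107.7, 137.3]
eef_rot: [-3.14, 0.102, 0.002]
contact_force: [-0.5, 0.6, -2.1]
width: 11.8
```

View pics/w11c.png

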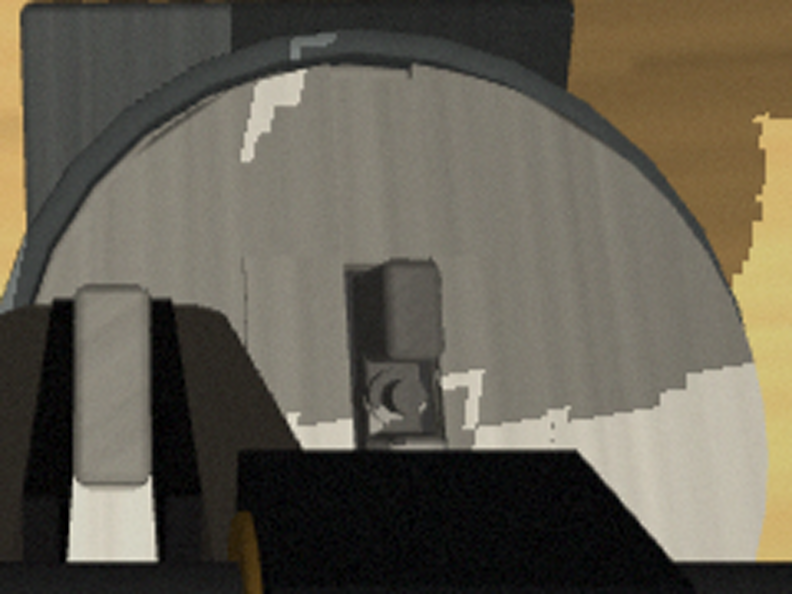

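View pics/s11.png

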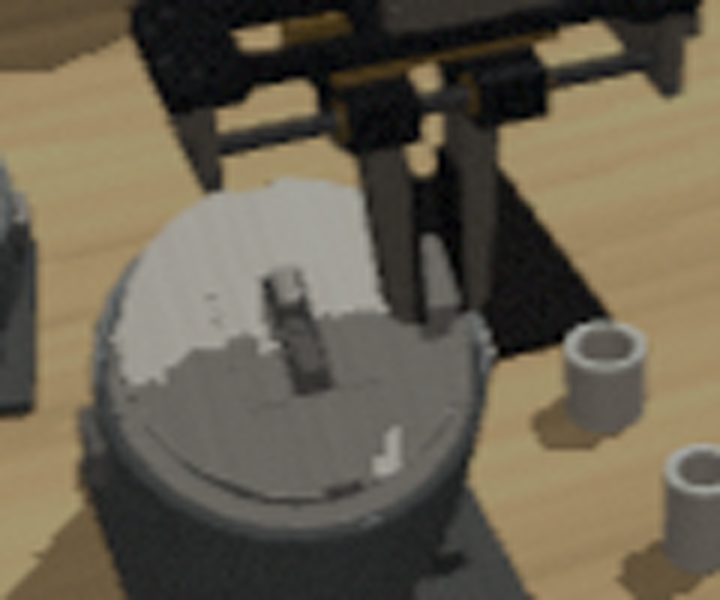

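```bash
python3 - <<'E'
from pnp import *
st=ctrl.state();o=np.array([560.2,-158.1,105]);R=frame(-3.8);Rt=Rn.from_rotvec(st["eef_rot"]).as_matrix();c3=cam("wrist",st)
print(st["eef_pos"])
for p in((23,5,40),(23,-5,40),(6,-5,40),(6,5,40),(0,0,34),(0,5,23),(0,-5,23)):print(p,((proj(c3,o+R@np.array(p,float))-[220-.35,140-.35])*3.3).round())
for uv in((386,260),(440,260),(440,360),(388,360)):
    p=plane(c3,(220+uv[0]/3.3-.35,140+uv[1]/3.3-.35),p=o+R@[0,0,40.],n=R[:,2]);print("nut",(R.T@(p-o)).round(1))
E
```

```text
[ 587.15755128 -107.69818904  137.85472555]
(23, 5, 40) [384. 265.]
(23, -5, 40) [443. 265.]
(6, -5, 40) [449. 368.]
(6, 5, 40) [388. 368.]
(0, 0, 34) [411. 404.]
(0, 5, 23) [366. 404.]
(0, -5, 23) [422. 404.]
nut [23.9  4.6 40. ]
nut [23.9 -4.5 40. ]
nut [ 7.3 -3.6 40. ]
nut [ 7.2  5.  40. ]
```

```bash
python3 -m creep '[[[0,-0.0018,0,0.0042,0],[0,-0.0038,0,0.0085,0],[0,-0.0053,0,0.0118,0],[0,-0.0053,0,0.0118,0]]]'
python3 -m creep '[[[0,-0.0008,0,0.0018,0],[0,-0.0012,0,0.0027,0],[0,-0.0012,0,0.0027,0]]]'
python3 - <<'E'
from drum import *
im=ctrl.camera("wrist");cv2.imwrite("pics/w12.png",im);crop(im,200,140,260,180,3,"pics/w12c.png");cv2.imwrite("pics/s12.png",cv2.resize(ctrl.camera("scene")[140:240,150:270],None,fx=6,fy=6,interpolation=2))
E
```

```text
time: 14.98
eef_pos: [581.5, -107.3, 125.7]
eef_rot: [-3.14, 0.102, 0.001]
contact_force: [-0.9, -0.6, -1.0]
width: 11.9
time: 15.35
eef_pos: [581.1, -107.2, 123.9]
eef_rot: [3.14, -0.101, 0.002]
contact_force: [-1.1, 0.9, 1.0]
width: 11.6
```

View pics/w12c.png

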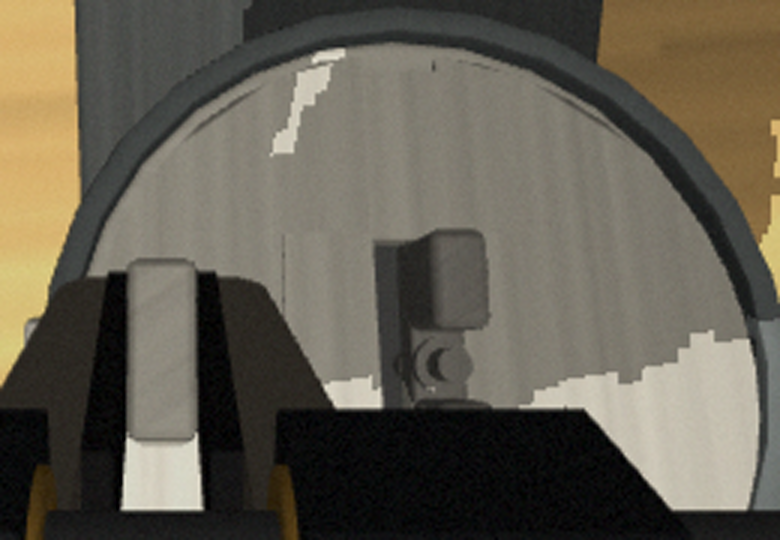

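View pics/s12.png

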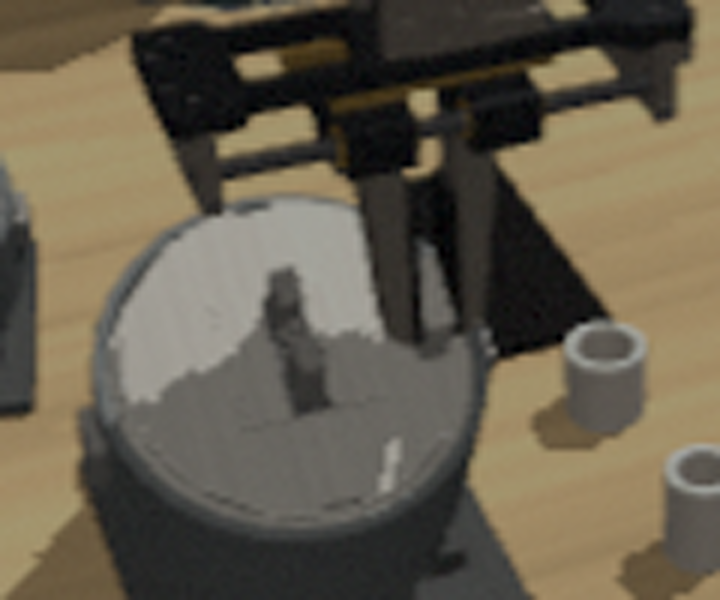

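```bash
python3 -m creep '[[[0,-0.001,0,0.001,0],[0,-0.002,0,0.002,0],[0,-0.0025,0,0.003,0],[0,-0.0025,0,0.003,0]]]'
python3 - <<'E'
from drum import *
im=ctrl.camera("wrist");cv2.imwrite("pics/w13.png",im);crop(im,200,140,260,180,3,"pics/w13c.png");cv2.imwrite("pics/s13.png",cv2.resize(ctrl.camera("scene")[140:240,150:270],None,fx=6,fy=6,interpolation=2))
E
```

```text
time: 15.95
eef_pos: [579.1, -106.9, 121.6]
eef_rot: [3.14, -0.101, 0.003]
contact_force: [-1.4, 1.3, 7.5]
width: 12.0
```

View pics/w13c.png

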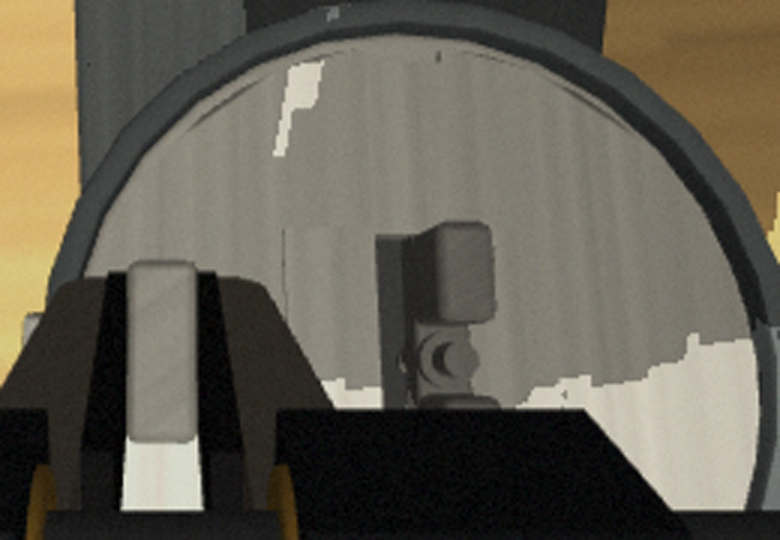

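View pics/s13.png

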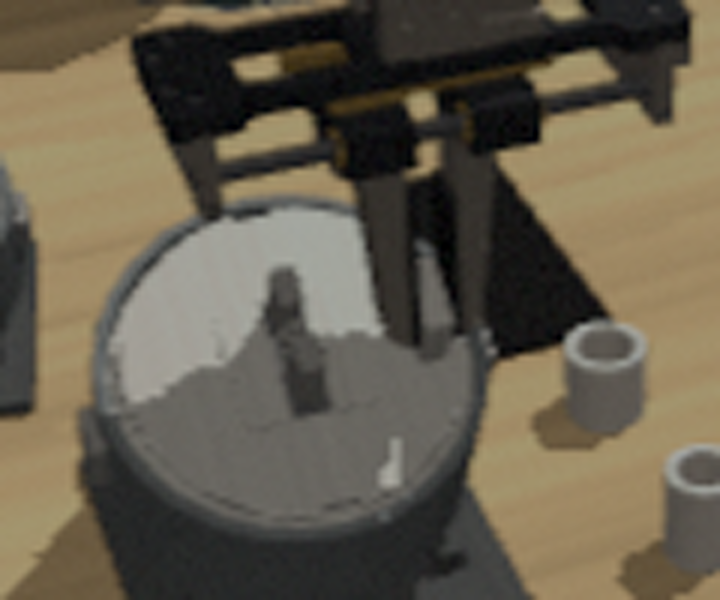

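```bash
python3 -m creep '[[[0,-0.0005,0,0.001,0],[0,-0.001,0,0.0017,0],[0,-0.001,0,0.0017,0]]]'
python3 -m creep '[[[0.016,0,0,0,0],[0.024,0,0,0,0],[0.03,0,0,0,0],[0.03,0,0,0,0],[0.03,0,0,-0.03,0],[0.03,0,0,-0.08,0],[0.03,-0.05,0.03,-0.14,0],[0.03,-0.07,0.05,-0.17,0],[0.03,-0.07,0.05,-0.17,0],[0.03,-0.07,0.05,-0.17,0]]]'
python3 - <<'E'
from drum import *
im=ctrl.camera("wrist");cv2.imwrite("pics/w14.png",im);crop(im,150,40,240,180,3.3,"pics/w14c.png");cv2.imwrite("pics/s14.png",cv2.resize(ctrl.camera("scene")[140:240,150:270],None,fx=6,fy=6,interpolation=2))
import pickle;pickle.dump(ctrl.state(),open("w14.pkl","wb"))
E
```

```text
time: 16.42
eef_pos: [578.0, -107.0, 119.9]
eef_rot: [3.139, -0.101, 0.003]
contact_force: [-2.0, 0.5, 7.6]
width: 11.7
time: 17.68
eef_pos: [504.0, -152.1, 288.3]
eef_rot: [-3.14, 0.102, 0.0]
contact_force: [0.4, -0.6, -0.8]
width: 30.3
```

View pics/w14.png

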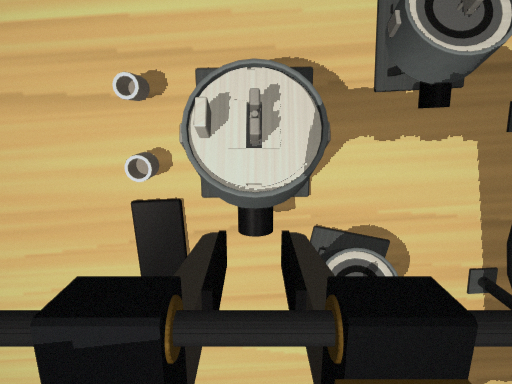

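View pics/s14.png

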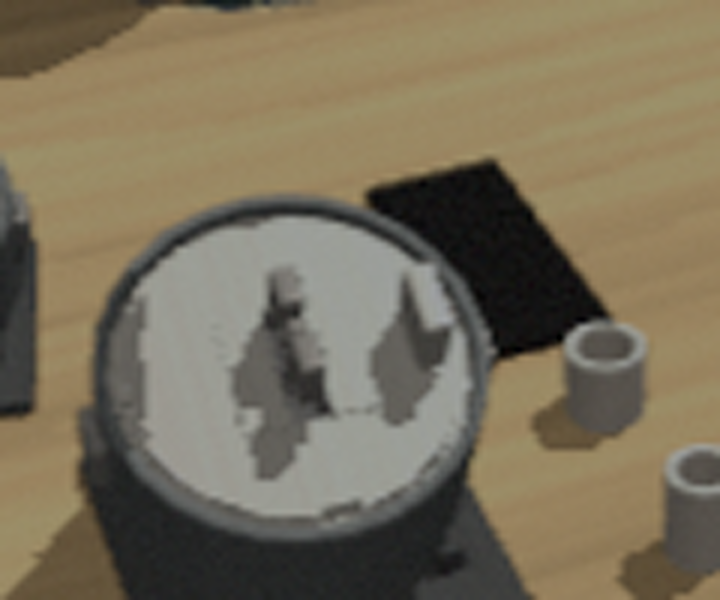

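```bash
python3 - <<'E'
from drum import *
im=cv2.imread("pics/w14.png");crop(im,175,50,165,160,4,"pics/w14c.png")
E
```

View pics/w14c.png

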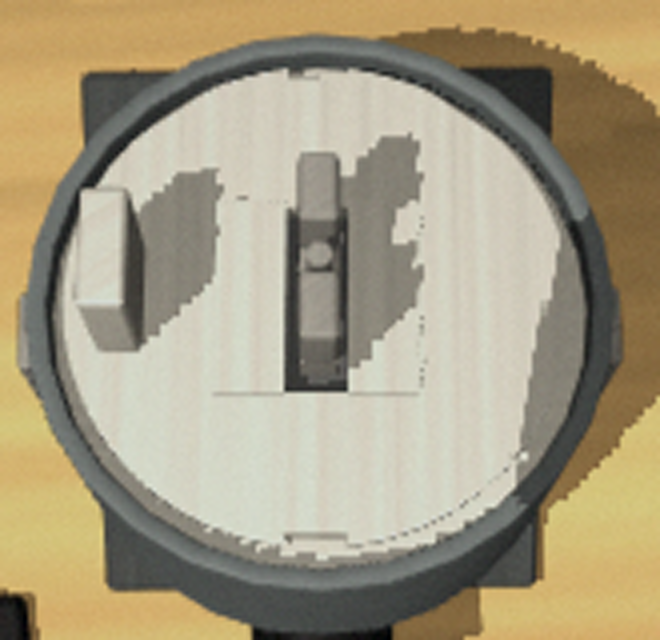

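```bash
python3 - <<'E'
from pnp import *
import pickle
st=pickle.load(open("w14.pkl","rb"));c3=cam("wrist",st);o=np.array([560.2,-158.1,105]);R=frame(-3.8)
f=lambda uv,z:(R.T@(plane(c3,(175+uv[0]/4-.4,50+uv[1]/4-.4),p=o+R@[0,0,z],n=R[:,2])-o)).round(1)
print("slot near",f((284,392),7.5),f((349,392),7.5))
print("lug",[f(u,37) for u in((80,190),(126,188),(78,304),(124,306))])
print("studtip",f((320,255),34),"ears",[f(u,40) for u in((300,154),(338,154),(303,340),(340,340))])
q=lambda P:[(175+u/4-.4,50+v/4-.4) for u,v in P]
obj=[(-25,8,7.5),(-25,-8,7.5),(15,56,37),(15,44,37),(-15,56,37),(-15,44,37),(-15,44,6)]
img=[(284,392),(349,392),(80,190),(126,188),(78,304),(124,306),(139,351)]
Rc,tc,a,b,e=pnp(obj,q(img));Rt=Rn.from_rotvec(st["eef_rot"]).as_matrix()
print("cover pnp drum",(R.T@(st["eef_pos"]+Rt@tc-o)).round(1),Rn.from_matrix(R.T@Rt@Rc).as_rotvec(degrees=True).round(1),e)
im=cv2.imread("pics/w14.png")
# predicted outlines if seated
for n,p in(("far",(65,0,6)),("near",(-65,0,6)),("L",(0,65,6)),("R",(0,-65,6)),("rimnear in",(-69,0,7)),("rimfar",(69,0,7))):print(n,((proj(c3,o+R@np.array(p,float))-[174.6,49.6])*4).round())
E
```

```text
slot near [-24.3   9.9   7.5] [-24.3  -6.3   7.5]
lug [array([14.4, 57. , 37. ]), array([15. , 46.3, 37. ]), array([-13.6,  56.5,  37. ]), array([-14.1,  45.9,  37. ])]
studtip [-0.1  1.1 34. ] ears [array([22. ,  5.8, 40. ]), array([22.1, -3. , 40. ]), array([-23.3,   4.9,  40. ]), array([-23.3,  -3.5,  40. ])]
cover pnp drum [ 2.7  2.5 -5.2] [0.4 0.6 0.3] 1.067989421135053
far [324.  68.]
near [323. 553.]
L [ 68. 302.]
R [580. 303.]
rimnear in [323. 568.]
rimfar [324.  52.]
```

```bash
python3 - <<'E'
from drum import *
import pickle
st=ctrl.state();print(st["qpos"].round(3),pickle.load(open("w3.pkl","rb"))["qpos"].round(3),pickle.load(open("w4.pkl","rb"))["qpos"].round(3))
o=np.array([560.4,-157.6,105]);R=frame(-3.8);Rt=Rn.from_rotvec(st["eef_rot"]).as_matrix()
t=o+R@[0,0,28.];t[2]=105+22;print(t,Rt.T@(t-st["eef_pos"]))
E
```

```text
[ 0.691  0.24  -0.541  1.79   0.134  1.15  -1.526] [-0.053  0.412 -0.554  1.653  0.235  1.144 -2.303] [-0.165  0.621 -0.476  1.67   0.339  0.934 -2.518]
[ 572.20729542 -158.3842397   127.        ] [ 68.89979921   2.94362893 160.12928468]
```

```bash
python3 -m creep '[[[0.04,0.03,0.003,0.02,-10.5],[0.04,0.06,0.003,0.05,-21],[0.04,0.069,0.003,0.07,-31.5],[0.04,0.069,0.003,0.09,-42],[0.04,0.069,0.003,0.1,-52.5],[0.04,0.069,0.003,0.1,-63],[0.04,0.069,0.003,0.1,-73.5],[0.04,0.069,0.003,0.1,-84],[0.04,0.069,0.003,0.1,-94.5],[0.04,0.069,0.003,0.1,-105]]]'
python3 -m creep '[[[0.04,0,0,0,-10.5],[0.04,0,0,0,-21],[0.04,0,0,0,-31.5],[0.04,0,0,0,-42],[0.04,0,0,0,-52.5],[0.04,0,0,0,-63],[0.04,0,0,0,-73.5],[0.04,0,0,0,-75],[0.04,0,0,0,-75]]]'
python3 - <<'E'
from drum import *
st=ctrl.state();print(st["eef_pos"],st["qpos"].round(2))
o=np.array([560.4,-157.6,105]);R=frame(-3.8);Rt=Rn.from_rotvec(st["eef_rot"]).as_matrix()
t=o+R@[0,0,28.];t[2]=127;print(t,Rt.T@(t-st["eef_pos"]),np.degrees(np.arctan2(Rt[1,0],Rt[0,0])))
cv2.imwrite("pics/w15.png",ctrl.camera("wrist"))
E
```

```text
time: 19.02
eef_pos: [572.7, -158.3, 187.0]
eef_rot: [-1.98, -2.435, -0.001]
contact_force: [-0.3, -1.8, 0.3]
width: 40.1
time: 20.15
eef_pos: [572.7, -159.1, 187.8]
eef_rot: [-0.104, -3.139, -0.002]
contact_force: [-0.3, -0.2, 0.7]
width: 40.0
[ 572.72598174 -159.11734778  187.83708206] [ 1.    0.72 -1.16  1.72  0.71  1.19  1.16]
[ 572.20729542 -158.3842397   127.        ] [ 0.50176145  0.60824819 60.83860046] 176.194979878455
```

View pics/w15.png

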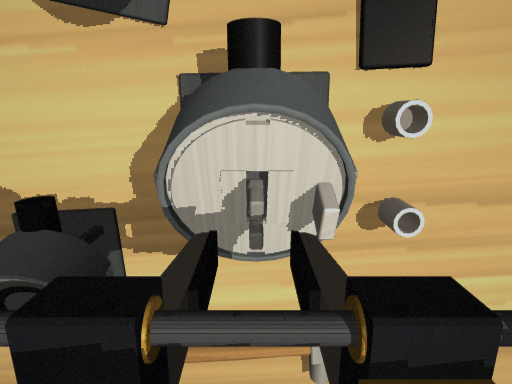

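```bash
python3 -m creep '[[[0.03,0.0005,0.0006,0.02,0],[0.03,0.0005,0.0006,0.04,0],[0.03,0.0005,0.0006,0.055,0],[0.02,0.0005,0.0006,0.061,0],[0.02,0.0005,0.0006,0.061,0],[0.02,0.0005,0.0006,0.061,0]]]'
python3 - <<'E'
from drum import *
cv2.imwrite("pics/w16.png",ctrl.camera("wrist"));cv2.imwrite("pics/s16.png",cv2.resize(ctrl.camera("scene")[130:240,140:280],None,fx=5,fy=5,interpolation=2))
E
```

```text
time: 20.95
eef_pos: [572.7, -159.1, 128.2]
eef_rot: [0.102, 3.139, -0.0]
contact_force: [0.4, -1.3, 0.6]
width: 20.2
```

View pics/w16.png

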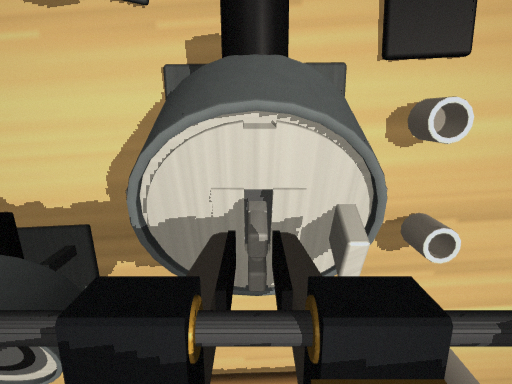

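View pics/s16.png

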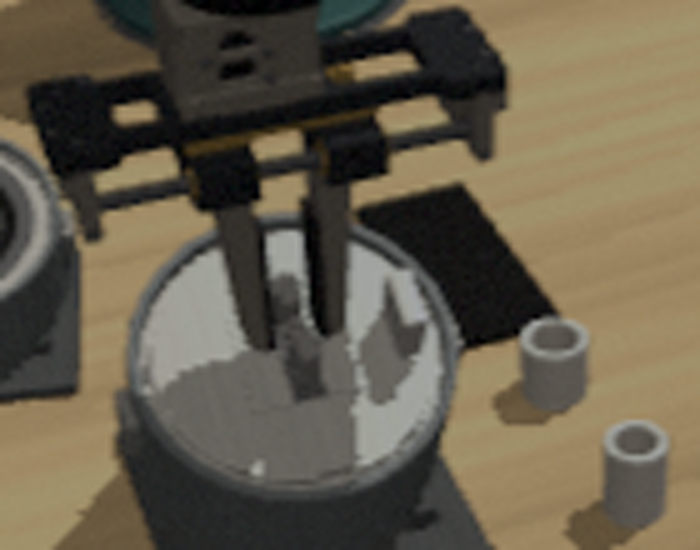

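```bash
python3 -m creep '[[[0.02,0,0,0,10],[0.02,0,0,0,20],[0.02,0,0,0,30],[0.02,0,0,0,40],[0.02,0,0,0,50],[0.02,0,0,0,60]]]'
python3 - <<'E'
from drum import *
cv2.imwrite("pics/w17.png",ctrl.camera("wrist"));cv2.imwrite("pics/s17.png",cv2.resize(ctrl.camera("scene")[130:240,140:280],None,fx=5,fy=5,interpolation=2));print(ctrl.state()["torque"])
E
```

```text
time: 21.8
eef_pos: [572.5, -157.7, 128.0]
eef_rot: [-1.664, -2.665, -0.003]
contact_force: [0.9, 2.5, -2.0]
width: 19.8
[ 0.40036727 -0.24679519  0.05125158]
```

View pics/w17.png

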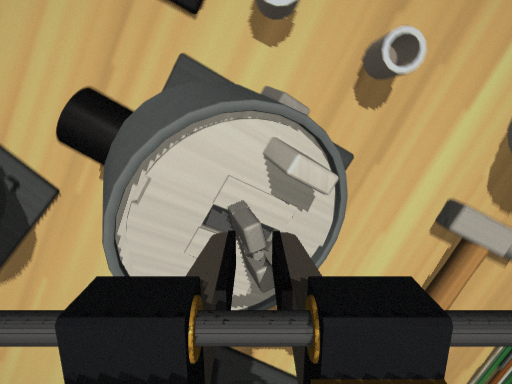

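View pics/s17.png

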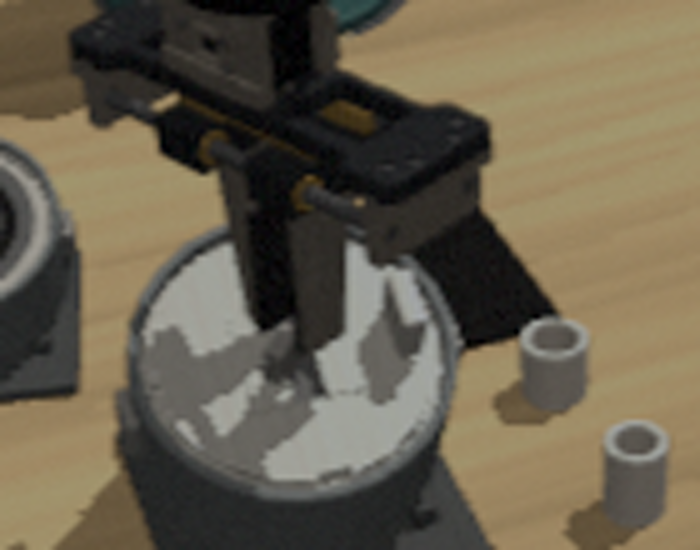

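Works: the nut follows with about 25° of play. I'll keep turning.

```bash
python3 -m creep '[[[0.02,0,0,0,10],[0.02,0,0,0,20],[0.02,0,0,0,30],[0.02,0,0,0.0005,40],[0.02,0,0,0.001,50],[0.02,0,0,0.001,60]]]'
python3 - <<'E'
from drum import *
cv2.imwrite("pics/w18.png",ctrl.camera("wrist"));print(ctrl.state()["torque"])
E
```

```text
time: 22.65
eef_pos: [573.0, -159.3, 127.3]
eef_rot: [2.77, 1.479, 0.002]
contact_force: [1.0, 0.7, 1.4]
width: 20.1
[ 0.05611042 -0.203278    0.01961669]
```

View pics/w18.png

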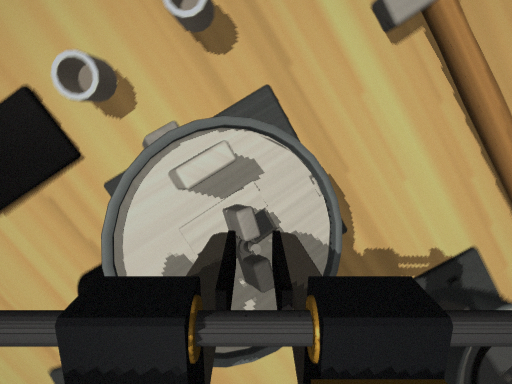

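```bash
python3 -m creep '[[[0.02,0,0,0,10],[0.02,0,0,0,20],[0.02,0,0,0.0005,30],[0.02,0,0,0.001,40],[0.02,0,0,0.001,50],[0.02,0,0,0.001,60]]]'
python3 -m creep '[[[0.02,0,0,0.0005,10],[0.02,0,0,0.001,20],[0.02,0,0,0.001,30],[0.02,0,0,0.001,40],[0.02,0,0,0.001,50],[0.02,0,0,0.001,50]]]'
python3 - <<'E'
from drum import *
cv2.imwrite("pics/w19.png",ctrl.camera("wrist"));st=ctrl.state();print(st["torque"],st["qpos"].round(2))
E
```

```text
time: 23.45
eef_pos: [571.4, -158.8, 125.3]
eef_rot: [-3.139, 0.101, 0.004]
contact_force: [-0.8, 1.4, -0.9]
width: 20.5
time: 24.2
eef_pos: [572.0, -158.4, 124.4]
eef_rot: [2.808, -1.409, -0.002]
contact_force: [-0.6, 2.0, -1.2]
width: 19.9
[ 0.50650725 -0.02354568  0.00174391] [ 0.36  0.49 -0.2   1.81  0.12  0.86 -2.39]
```

View pics/w19.png

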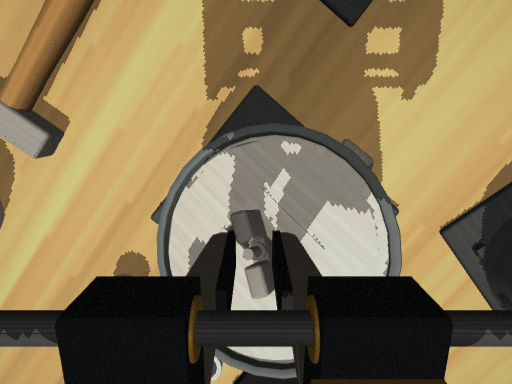

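```bash
python3 -m creep '[[[0.02,0,0,0,10],[0.02,0,0,0,20],[0.02,0,0,0,22],[0.02,0,0,0,22],[0.026,0,0,0,22],[0.026,0,0,-0.02,22],[0.026,0,0,-0.06,22],[0.026,0,0,-0.06,22]]]'
python3 - <<'E'
from drum import *
cv2.imwrite("pics/w20.png",ctrl.camera("wrist"));st=ctrl.state();print(st["torque"],st["qpos"].round(2))
import pickle;pickle.dump(st,open("w20.pkl","wb"))
E
```

```text
time: 25.25
eef_pos: [574.2, -160.4, 187.9]
eef_rot: [-2.48, 1.925, -0.009]
contact_force: [0.4, 0.3, 0.9]
width: 26.1
[ 0.10573896 -0.03745178  0.00715847] [ 0.3   0.41 -0.11  1.77  0.05  0.97 -2.72]
```

View pics/w20.png

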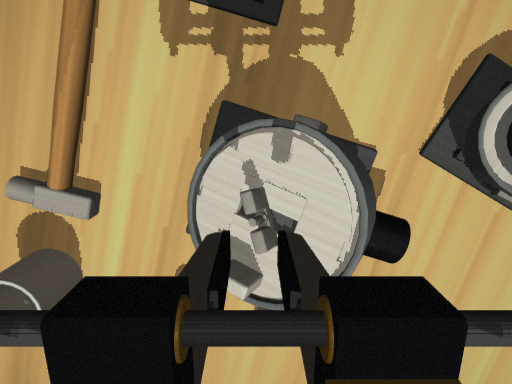

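```bash
python3 - <<'E'
from drum import *
im=cv2.imread("pics/w20.png");crop(im,200,150,120,120,5,"pics/w20c.png")
E
```

```text
(no output)
```

View pics/w20c.png

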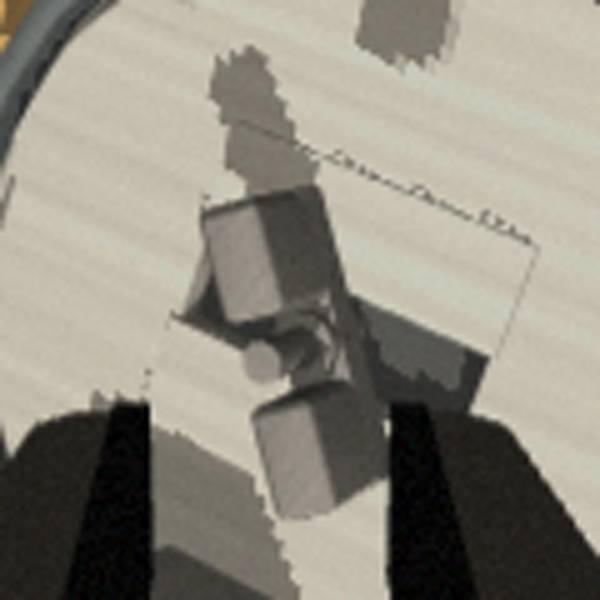

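```bash
cat > nut.py <<'E'
from drum import *
def ang(c3,P,off,s,zt):
    o=np.array([560.4,-157.6,105]);R=frame(-3.8)
    Q=[R.T@(plane(c3,(off[0]+u/s-.4,off[1]+v/s-.4),p=o+R@[0,0,zt],n=R[:,2])-o) for u,v in P]
    d=Q[0]-Q[1];print("ends",Q[0].round(1),Q[1].round(1),"len",np.linalg.norm(d).round(1),"angle deg",np.degrees(np.arctan2(d[1],d[0])).round(1))
E
python3 - <<'E'
from nut import *
import pickle
c3=cam("wrist",pickle.load(open("w20.pkl","rb")))
ang(c3,[(231,203),(310,510)],(200,150),5,33.8)
E
```

```text
ends [ 10.9 -20.2  33.8] [-14.7  15.4  33.8] len 43.8 angle deg -54.3
```

```bash
python3 -m creep '[[[0.03,0,0,0,-10.5],[0.03,0,0,0,-21],[0.03,0,0,0,-31.5],[0.03,0,0,0,-42],[0.03,0,0,0,-52.5],[0.03,0,0,0,-63],[0.03,0,0,0,-73.5],[0.03,0,0,0,-84],[0.03,0,0,0,-94.5],[0.03,0,0,0,-105]]]'
python3 -m creep '[[[0.03,0,0,0,-10.5],[0.03,0,0,0,-21],[0.03,0,0,0,-31.5],[0.03,0,0,0,-42],[0.03,0,0,0,-52.5],[0.03,0,0,0,-63],[0.03,0,0,0,-73.5],[0.03,0,0,0,-84],[0.03,0,0,0,-93],[0.03,0,0,0,-93]]]'
python3 - <<'E'
from drum import *
cv2.imwrite("pics/w21.png",ctrl.camera("wrist"));st=ctrl.state();print(st["qpos"].round(2),st["eef_pos"])
o=np.array([560.4,-157.6,105]);R=frame(-3.8);Rt=Rn.from_rotvec(st["eef_rot"]).as_matrix()
t=o+R@[0,0,24.];t[2]=125.5;print(t,Rt.T@(t-st["eef_pos"]),np.degrees(np.arctan2(Rt[1,0],Rt[0,0])))
E
```

```text
time: 26.55
eef_pos: [571.3, -159.4, 183.1]
eef_rot: [-3.036, -0.805, 0.003]
contact_force: [-0.3, 0.3, -0.7]
width: 30.1
time: 27.8
eef_pos: [571.5, -159.4, 183.3]
eef_rot: [-1.517, -2.749, -0.0]
contact_force: [0.2, -0.1, -0.2]
width: 29.8
[ 0.84  0.57 -0.85  1.73  0.48  1.06  0.39] [ 571.58323771 -159.42626228  183.55429138]
[ 570.52053893 -158.27220545  125.5       ] [ 1.44459249 -0.23941604 58.05702159] 122.13452669162854
```

View pics/w21.png

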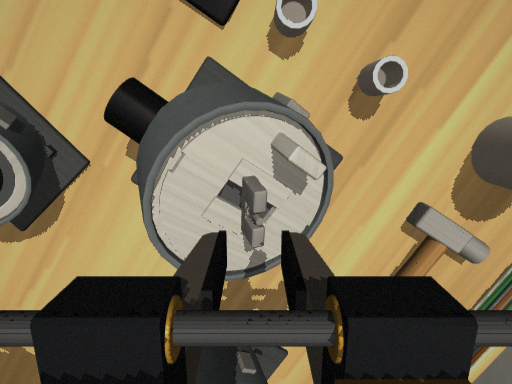

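```bash
python3 -m creep '[[[0.03,0.0014,0,0.02,0],[0.03,0.0014,0,0.04,0],[0.03,0.0014,0,0.054,0],[0.018,0.0014,0,0.058,0],[0.018,0.0014,0,0.058,0],[0.018,0.0014,0,0.058,0]]]'
python3 -m creep '[[[0.018,0,0,0,10],[0.018,0,0,0,20],[0.018,0,0,0,25],[0.018,0,0,0,25]]]'
python3 - <<'E'
from drum import *
cv2.imwrite("pics/w22.png",ctrl.camera("wrist"));st=ctrl.state();print(st["torque"],st["width"])
E
```

```text
time: 28.6
eef_pos: [572.0, -158.0, 127.3]
eef_rot: [1.516, 2.751, 0.0]
contact_force: [-1.1, 0.3, -0.8]
width: 18.0
time: 29.1
eef_pos: [572.1, -157.4, 127.4]
eef_rot: [2.073, 2.359, 0.001]
contact_force: [0.2, 1.4, 0.7]
width: 18.2
[ 0.41023316 -0.23041051  0.06316941] 18.10659213841273
```

View pics/w22.png

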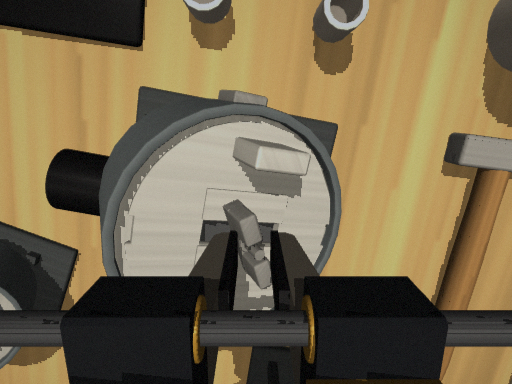

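```bash
python3 -m creep '[[[0.018,0,0,0,5],[0.018,0,0,0,10],[0.018,0,0,0,10]]]'
python3 -c "
from workcell import ctrl;s=ctrl.state();print(s['torque'],s['contact_force'])"
python3 -m creep '[[[0.018,0,0,0,4],[0.018,0,0,0,8],[0.018,0,0,0,8]]]'
python3 - <<'E'
from drum import *
im=ctrl.camera("wrist");cv2.imwrite("pics/w23.png",im);crop(im,180,160,140,120,5,"pics/w23c.png");st=ctrl.state();print(st["torque"],st["contact_force"],st["width"])
import pickle;pickle.dump(st,open("w23.pkl","wb"))
E
```

```text
time: 29.52
eef_pos: [572.2, -157.3, 127.4]
eef_rot: [2.269, 2.171, 0.002]
contact_force: [1.6, 3.2, 2.9]
width: 17.9
[ 0.59076285 -0.16139313  0.18523193] [1.56556541 3.21132121 2.88259841]
time: 29.9
eef_pos: [572.4, -157.2, 127.5]
eef_rot: [2.414, 2.009, 0.002]
contact_force: [1.0, 4.0, 5.1]
width: 17.9
[ 0.82055415 -0.22696127  0.23415487] [0.62824264 4.00774942 5.27996304] 18.340029012965804
```

View pics/w23c.png

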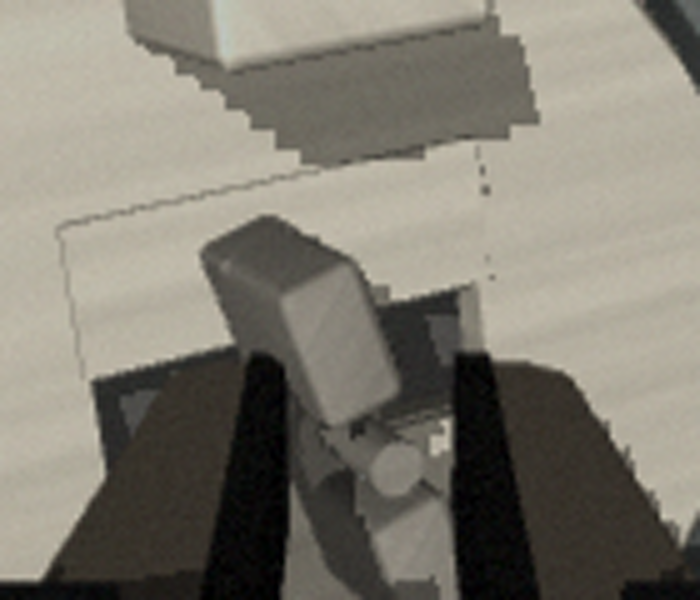

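```bash
python3 - <<'E'
from nut import *
import pickle
c3=cam("wrist",pickle.load(open("w23.pkl","rb")))
for z in (33.0,33.5): ang(c3,[(315,277),(367,403)],(180,160),5,z)
ang(c3,[(283,293),(333,420)],(180,160),5,33.3)
ang(c3,[(348,262),(400,385)],(180,160),5,33.3)
E
```

```text
ends [-5.4 22.3 33. ] [-1.5  7.6 33. ] len 15.2 angle deg 104.9
ends [-5.5 22.5 33.5] [-1.7  7.8 33.5] len 15.1 angle deg 104.9
ends [-9.1 21.6 33.3] [-5.6  7.  33.3] len 15.0 angle deg 103.5
ends [-1.7 23.1 33.3] [ 2.4  8.7 33.3] len 15.0 angle deg 105.8
```

```bash
python3 -m creep '[[[0.018,0,0,0,3],[0.018,0,0,0,3],[0.022,0,0,0,-5],[0.026,0,0,0,-10],[0.026,0,0,0,-10],[0.026,0,0,-0.02,-10],[0.026,0,0,-0.06,-10],[0.026,0,0,-0.09,-10],[0.026,0,0,-0.09,-10],[0.026,0,0,-0.09,-10]]]'
python3 - <<'E'
from drum import *
st=ctrl.state();im=ctrl.camera("wrist");cv2.imwrite("pics/w24.png",im);crop(im,150,90,200,180,4,"pics/w24c.png")
cv2.imwrite("pics/s24.png",ctrl.camera("scene"))
import pickle;pickle.dump(st,open("w24.pkl","wb"))
E
```

```text
time: 31.2
eef_pos: [571.1, -158.3, 216.7]
eef_rot: [2.236, 2.207, -0.001]
contact_force: [0.2, -0.7, -0.1]
width: 25.7
```

View pics/w24c.png

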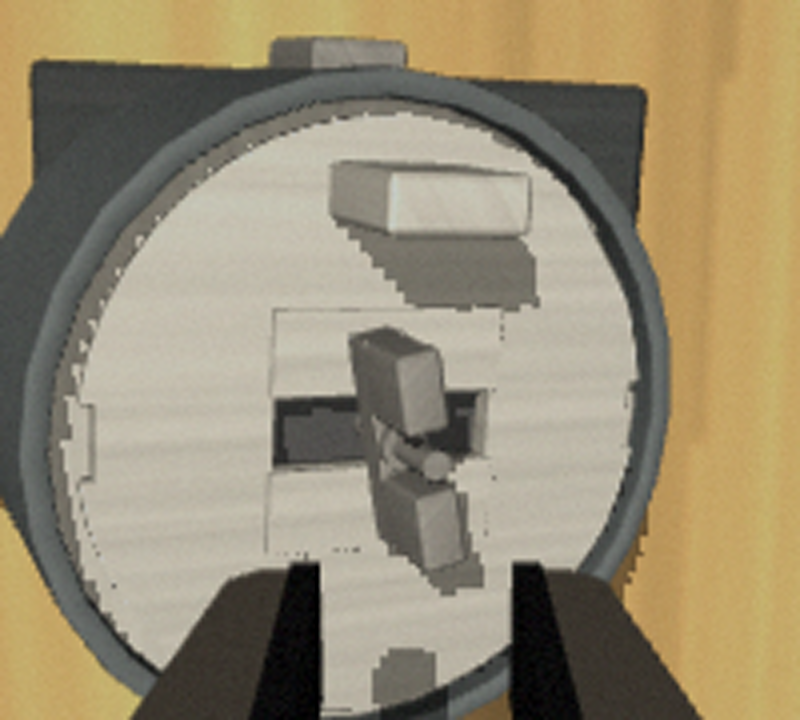

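View pics/s24.png

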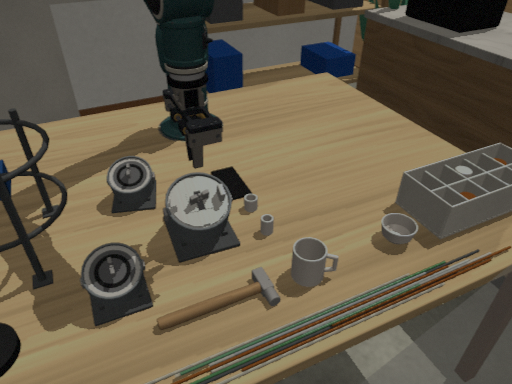

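```bash
python3 - <<'E'
from nut import *
import pickle
c3=cam("wrist",pickle.load(open("w24.pkl","rb")))
ang(c3,[(417,353),(442,566)],(150,90),4,33.2)
ang(c3,[(396,360),(418,572)],(150,90),4,33.2)
ang(c3,[(438,346),(465,560)],(150,90),4,33.2)
print("bystanders top unchanged check")
a=cv2.imread("pics/top0.png");b=ctrl.camera("top");cv2.imwrite("pics/t24.png",b)
E
```

```text
ends [-4.8 22.3 33.2] [  3.4 -21.5  33.2] len 44.6 angle deg 100.5
ends [-9.1 21.1 33.2] [ -1.9 -22.2  33.2] len 43.9 angle deg 99.4
ends [-0.4 23.5 33.2] [  8.5 -20.8  33.2] len 45.2 angle deg 101.4
bystanders top unchanged check
```

View pics/t24.png

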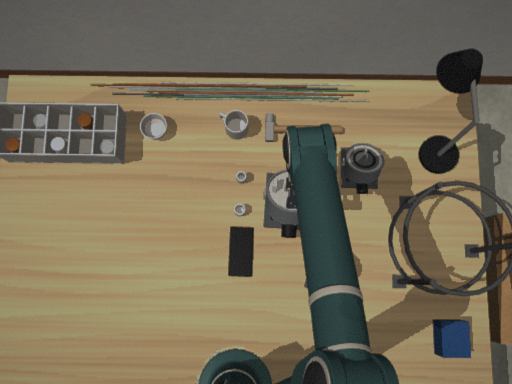

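```bash
python3 -c "
from workcell import ctrl
print(ctrl.hand_in());s=ctrl.state();print(s['time'],s['contact_force'])"
```

```text
the job is handed in; nothing more can be done
None
the job is handed in; nothing more can be done
```

The cover is seated on the large pot, the wing nut is turned down onto it, and the gripper is clear. I handed the job in at about 31 s, and no verdict was reported.

**What I did**
- I squared the wing nut, which started about 10° off, to the pot with the gripper.
- I took the cover by its lug. The tool could only point straight down, so I tilted the cover in the jaws by pressing its edge on the pot's far rim.
- I passed the slot over the nut, pressed the cover down into the rim and released it.
- I turned the nut clockwise in two strokes with the jaws held loosely open.

**Last checks**
- **Cover:** It lies inside the rim, about 1 mm off centre. Its tilt fit was within about 1° of the ledge when I released it, and it looked unchanged after the nut was turned.
- **Depth:** One camera fit put the cover 5 mm low with a 2.7 mm offset, which is not physically possible. The slot and lug positions fit the seated height to within 1–2 mm, so I went with those.
- **Nut:** It turned about 4.53 rad, inside the 4.35–4.65 rad range for snug. Turning torque rose over the last 20° or so, and the nut did not spring back. I could not measure its force on the cover directly.
- **Bystanders:** They look unmoved in the scene and top pictures, judged by eye. The arm hides part of the hammer's handle in the top picture.

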